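# Open the screw-lidded flask carrier and load it

## Robot

A 6-joint arm with a two-finger parallel gripper is mounted at the origin on a cart in front of the work surface, level with it; the furniture and walls round the work are solid. World frame = base frame: x ahead of the robot, y to its left, z up, the work surface at z = 0. Lengths are in m, angles in rad, forces in N, time in s.
With the tool pointing down it reaches from about 0.375 to 0.9 m from the base axis. Payload 3.1 kg.
Tool frame: the origin (TCP) lies between the finger pads; the fingertips stand 22 mm ahead of it and the grasp point (between the pads) lies 3 mm ahead of it; z points along the fingers, y is the line along which they close (so a half turn about z gives the same grasp; the last joint's range is limited). The gripper opens to 87 mm and grips with 3 to 60 N. Pads are 19 mm wide; open, the fingers measure 117 mm over their backs; the gripper's body (75 mm by 190 mm) begins 51 mm behind the grasp point.
Start: joints at [-1.3, 0.527, 1.433, -0, 1.181, -0.178], TCP at [0.271, -0.563, 0.245] pointing down, gripper open.
Joint ranges: [-3.08, 3.08], [-0.75, 2.2], [0.22, 2.44], [-1.43, 4.57], [0, 2.65], [-2.85, 2.85]. Speed limits (rad/s): [2.79, 2.79, 3.14, 3.14, 3.14, 3.14].

## Interface

Orientations are given as a unit quaternion [x, y, z, w].
In Python, from station import get_state, camera, calibration, close_job gives the robot as it stands. The module is installed in compiled form; this text tells all that it offers.
- The arm moves only by the tool send_rows, never from a script. Its argument "increments" is a list of rows, each a list of 4 numbers: the shift along the tool's x, y, z in m, then the turn about the tool's z in degrees. A call has exactly 5 rows; each row is the pose to reach, as a shift and turn from the pose commanded when the call began, along the tool's axes at that moment; what a row does not reach only later rows make up. A row lasts 1/12 s, in which the tool goes at most 41.7 mm and 7.16 degrees, less where a joint would pass 70% of its speed; a pose out of reach is approached as far as the arm can. A call with a gripper value outside its range is refused whole. "fingers" is the closure in counts, from 0 (fully open) to 255 (shut), set as the call begins (left out, the last holds). The fingers move at their own pace and stop on an object; "grip_force" is the grip in N (left out, the last holds). Time passes only in rows, so rows that repeat a pose let the fingers close, or fill a call up. It gives the time, the measured TCP pose, the force, the opening and the grip force at its end, in the units of the state.
- get_state(): the state, without advancing time (a new reading comes with each control period).
- camera(name): name is "scene" or "top" or "wrist"; returns the picture (400x640x3 uint8, red, green, blue); there is no depth.
- calibration(name): a dict with "intrinsics" (3x3 intrinsics, pixels), "R" (3x3) and "t" (3): a world point X has camera coordinates R X + t. Camera axes: x right, y down, z forward; pixel columns grow to the right and rows downward; lengths in m; the calibration is good to about 2 mm. The wrist camera is an equidistant fisheye: a pixel r from the principal point sees the ray r / f radians off the axis. A picture is of the moment at which its call begins: read the wrist's pose just before it. calibration takes no time and is no camera call; for the wrist camera it gives the pose at the moment of the call.
- close_job(): hands the job in; it is judged then, once.
The state is a dict: "time_s": time; "joints": joint angles; "qd": joint speeds; "tau": joint torques, N m; "tool_pos": TCP position; "orientation": TCP orientation; "ft_force": force on the tool from outside, world axes, zero at the start; "torque": the same for the moment, N m; "gripper_width": opening from 0.0 (shut) to 1.0 (fully open); "grasp_force": force on a finger pad.
Only numpy, scipy, OpenCV 4.12 (cv2) and the standard library are available. Lean on these libraries where they do the work, as an engineer would, in place of code of your own. Each camera call takes 0.05 s, during which the arm holds its last target. There are 200 camera calls.

## Task

Unscrew the blue lid from the flask carrier (anticlockwise, about two full turns), lift it off only once it is free of the thread, keep it upright and set it down wholly on the round black mat. Then stand every amber flask that is there upright in a socket of the carrier, one to a socket, fully down. Leave the film roll, the swab tin and the timer where they are.

Things in the scene. Friction and masses are not known exactly. Their poses are not given: they have to be found in the camera images.
- carrier: Flask carrier, screwed to the bench (cannot move): round aluminium flange 160 mm across and 10 mm thick, on it an upstanding externally threaded ring 122 mm across, up to 41 mm above the bench, and inside that a white floor (12 mm above the bench) with three orange sockets. Origin: centre of its underside, z up.
- socket_0 (a point): Centre of the white floor inside one orange socket, a round upright ring of 44 mm inside diameter, 48 mm outside, that rises 16 mm above this point. The three sockets lie 28 mm from the carrier's centre, 120 degrees apart (49 mm from each other).
- socket_1 (a point): The same for the second socket.
- socket_2 (a point): The same for the third socket.
- lid: Blue lid, a bell open below, 132 mm across, 92 mm high, 250 g or so, with a round black grip on top. Origin: centre of its lower rim; z up through the grip, x to the white mark on the grip. It starts screwed home on the carrier, rim on the flange, x along the carrier's x. Right-hand thread: anticlockwise from above it climbs 8 mm a turn by itself and is free after 2 turns; it turns easily.
- lid_grip (a point): Middle of the lid's round black fluted grip (50 mm across, 38 mm tall), on the axis: 115 mm above the lid's rim, 15 mm below the top of the grip, 23 mm above the flat top of the lid. Until the lid is free (16 mm up) lugs inside hold it down, with about 1 mm of play; freed, it rests on the thread and must be lifted straight up at least 30 mm to pass over the ring.
- mat_top (a point): Centre of the upper face of the round black rubber mat, 190 mm in diameter and 3 mm thick, fixed to the bench.
- flask_a_mid (a point): Middle of a small amber conical flask with a white stopper, standing upright: half-way up its axis. 80 mm high; foot 40 mm across and straight to 16 mm, cone to 42 mm, then a straight neck 20 mm across up to the stopper (21 mm across, top 11 mm). About 120 g, heavy at the foot. z along its axis, up. May be absent.
- flask_b_mid (a point): The same for an amber flask with a red stopper. May be absent.
- flask_c_mid (a point): The same for an amber flask with a green stopper. May be absent.
- film_roll: Bystander: white roll of sealing film, 61 mm across, 26 mm high. Origin: centre of its underside.
- swab_tin: Bystander: round open tin of swabs, 61 mm across, 35 mm high. Origin: centre of its underside.
- timer: Bystander: small white timer, 66x66x18 mm. Origin: centre of its underside.
Things that resemble listed ones, but are neither listed nor needed, are in the scene too. Leave any pink or yellow look-alike of the part that bears flask_c_mid alone. What is shaped like the part that bears flask_a_mid but pink or purple is not meant.

How it is judged:
By the outcome, as a careful person would: the job done as asked, in the order asked, and still so for the second after the job is handed in, with the robot touching nothing.
Of flask_a, flask_b, flask_c only 2 to 3 are there at a start; the rules pass over those that are not, and their reading is None.
At some moment in a run one of flask_a, flask_b, flask_c may be knocked a few centimetres aside while the robot is not near it.
It also fails if it takes over 208 s, if anything falls off the work surface, if the arm or the gripper's body presses on something with over 40 N, if the wrist force passes 120 N, or if a joint passes its speed limit or range.

## Working session

There is one attempt and no reset: what is moved stays moved. The work goes in short steps, Python scripts to look and compute and a tool call to move; the robot and the scene stay as the last step left them, time stands still between calls to the robot, and variables do not carry over. Pictures are saved under pics/ and viewed, at most 14 in all, crops included, and the job is handed in when it is done.

Besides the shell and the picture viewer there is one more tool, called by a JSON object that holds its "op" and its "data", one argument or row to a line. send_rows: Moves the arm, as the interface text tells. Its arguments: {"type":"object","properties":{"increments":{"type":"array","items":{"type":"array","items":{"type":"number"}}},"fingers":{"type":"number"},"grip_force":{"type":"number"}},"required":["increments"]}

```bash
mkdir -p pics
python3 - <<'E'
from station import *
import cv2,numpy as np
s=get_state();print(s)
for n in("scene","top"):
    cv2.imwrite(f"pics/{n}0.png",cv2.cvtColor(camera(n),cv2.COLOR_RGB2BGR))
    c=calibration(n);print(n,np.round(c["intrinsics"],1).tolist(),np.round(c["R"],3).tolist(),np.round(c["t"],3).tolist())
E
```

```text
{'time_s': 0.0, 'joints': array([-1.30048737e+00,  5.28495799e-01,  1.43389971e+00, -1.27672120e-05,
        1.18140388e+00, -1.78526366e-01]), 'qd': array([-6.96427311e-05,  1.36335666e-03, -2.65952817e-04, -1.06815197e-04,
       -6.66844141e-04, -2.12978972e-04]), 'tau': array([ 7.97986104e-04, -4.40042818e+01, -1.76588792e+01,  6.33742777e-02,
        5.83713397e-02, -1.57520244e-04]), 'tool_pos': array([ 0.27101949, -0.56241679,  0.24355421]), 'orientation': array([ 9.74922731e-01,  2.22540897e-01, -5.65140335e-05, -1.10193515e-03]), 'ft_force': array([ 0.03843877, -0.42756537,  0.24615498]), 'torque': array([-0.01462907,  0.01941504, -0.02056755]), 'grasp_force': 0.0, 'gripper_width': 0.9998525821311833}
scene [[472.8, 0.0, 326.0], [0.0, 472.8, 199.4], [0.0, 0.0, 1.0]] [[0.773, -0.634, 0.02], [-0.339, -0.44, -0.831], [0.536, 0.636, -0.555]] [-0.405, 0.275, 1.003]
top [[471.7, 0.0, 324.8], [0.0, 471.7, 198.3], [0.0, 0.0, 1.0]] [[-0.001, -1.0, -0.003], [-0.985, 0.002, -0.17], [0.17, 0.003, -0.985]] [0.01, 0.549, 1.487]
```

View pics/top0.png

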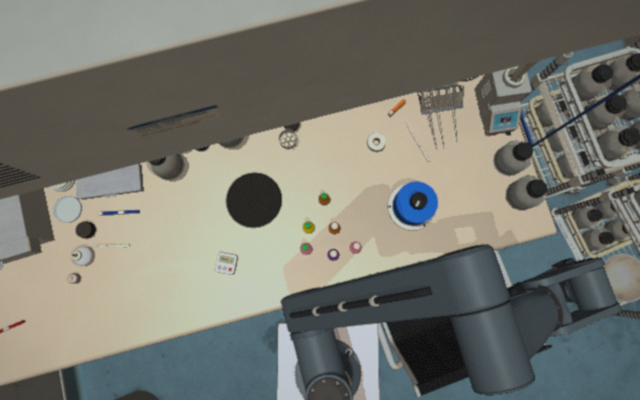

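View pics/scene0.png

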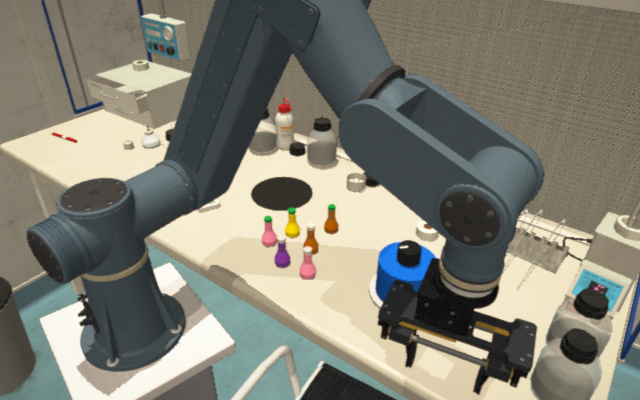

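The top view shows the lid grip at about (419,201), the mat at (254,200), and six flasks:
- (324,198): amber with green stopper, which fits flask_c.
- (334,227): amber with white stopper, which fits flask_a.
- (309,227): yellow/green, a look-alike.
- (306,247): pink/green, a look-alike.
- (333,254): purple/white, a look-alike.
- (356,247): pink/white, a look-alike.

I can't see a red-stoppered flask. I'll confirm all this in an enlarged crop.

```bash
cat > h.py <<'E'
from station import *
import cv2,numpy as np
def ray(n,u,v,cal=None):
    c=cal or calibration(n);K=np.array(c["intrinsics"]);R=np.array(c["R"]);t=np.array(c["t"])
    d=np.array([(u-K[0,2])/K[0,0],(v-K[1,2])/K[1,1],1.])
    if n=="wrist":
        r=np.hypot(d[0],d[1]);d=np.array([d[0]/r*np.sin(r),d[1]/r*np.sin(r),np.cos(r)]) if r>1e-9 else np.array([0,0,1.])
    return -R.T@t,R.T@d
def at(n,u,v,z,cal=None):
    o,d=ray(n,u,v,cal);return (o+d*(z-o[2])/d[2])[:2]
def proj(n,X,cal=None):
    c=cal or calibration(n);K=np.array(c["intrinsics"]);p=np.array(c["R"])@X+np.array(c["t"])
    if n=="wrist":
        th=np.arctan2(np.hypot(p[0],p[1]),p[2]);q=p[:2]/np.hypot(p[0],p[1])*th
    else:q=p[:2]/p[2]
    return q*[K[0,0],K[1,1]]+K[:2,2]
def tool():
    from scipy.spatial.transform import Rotation as Ro
    s=get_state();return s,Ro.from_quat(s["orientation"]).as_matrix()
def to(p):
    s,R=tool();return R.T@(np.array(p)-s["tool_pos"])
E
python3 - <<'E'
from h import *
a=cv2.imread("pics/top0.png");b=cv2.imread("pics/scene0.png")
A=cv2.resize(a[160:275,270:450],None,fx=4.4,fy=4.4,interpolation=cv2.INTER_CUBIC)[:,:792]
cv2.imwrite("pics/crop0.png",A)
for n,u,v,z in [("grip",419,201,.145),("c",324,196.5,.08),("a",334,226,.08),("mat",254,200,.003),("timer",227,263,.018)]:
    print(n,at("top",u,v,z).round(3))
g=cv2.cvtColor(a,cv2.COLOR_BGR2HSV);m=cv2.inRange(g,(105,150,80),(125,255,255));cv2.imwrite("pics/m.png",m)
s,R=tool();print(R.round(3).tolist())
E
```

```text
grip [ 0.523 -0.277]
c [0.549 0.012]
a [ 0.455 -0.019]
mat [0.551 0.247]
timer [0.342 0.327]
[[0.901, 0.434, -0.001], [0.434, -0.901, 0.002], [0.0, -0.002, -1.0]]
```

View pics/crop0.png

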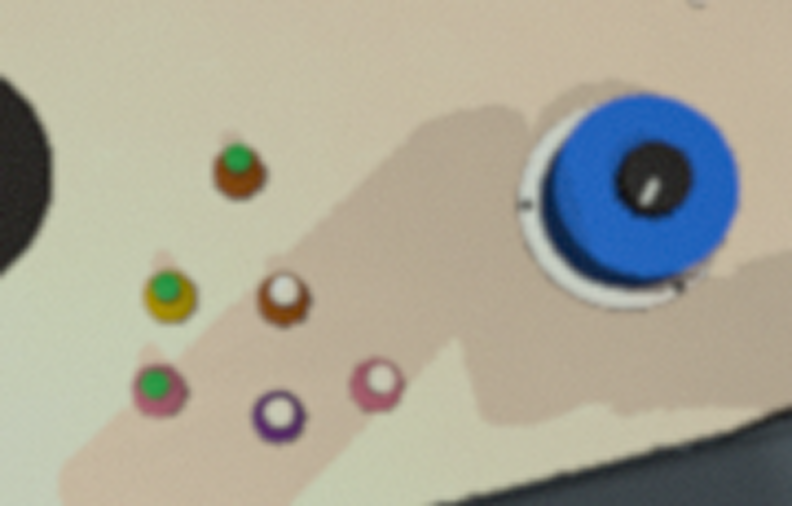

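The crop confirms it: amber/green at crop (238,170) is flask_c and amber/white at (284,297) is flask_a. The yellow, pink and purple ones are look-alikes. There's no red-stoppered flask in view so far, so I'll check again once the arm has moved. The next move takes the gripper above the lid.

{"op": "send_rows", "data": {
  "increments": [
    [0.035, -0.015, 0, 0],
    [0.07, -0.03, 0, 0],
    [0.105, -0.044, 0, 0],
    [0.14, -0.059, 0, 0],
    [0.175, -0.074, 0, 0]
  ],
  "fingers": 0
}}

```text
time_s: 0.52
tool_pos: [0.3974, -0.4189, 0.2441]
orientation: [0.975, 0.222, -0.0, -0.001]
ft_force: [0.2, 0.0, 0.1]
gripper_width: 1.0
grasp_force: 0.0
```

{"op": "send_rows", "data": {
  "increments": [
    [0.035, -0.015, 0, 0],
    [0.07, -0.03, 0, 0],
    [0.105, -0.044, 0, 0],
    [0.14, -0.059, 0, 0],
    [0.175, -0.074, 0, 0]
  ]
}}

```text
time_s: 0.93
tool_pos: [0.5231, -0.2761, 0.2442]
orientation: [0.975, 0.222, -0.0, -0.0]
ft_force: [0.6, -1.5, 0.1]
gripper_width: 1.0
grasp_force: 0.0
```

{"op": "send_rows", "data": {
  "increments": [
    [0, 0, 0, 7],
    [0, 0, 0, 14],
    [0, 0, 0, 21],
    [0, 0, 0, 28],
    [0, 0, 0, 35]
  ]
}}

```text
time_s: 1.35
tool_pos: [0.5222, -0.2773, 0.244]
orientation: [0.996, -0.084, -0.001, -0.0]
ft_force: [0.7, -0.4, 0.4]
gripper_width: 1.0
grasp_force: 0.0
```

{"op": "send_rows", "data": {
  "increments": [
    [0, 0, 0, 7],
    [0, 0, 0, 14],
    [0, 0, 0, 21],
    [0, 0, 0, 28],
    [0, 0, 0, 35]
  ]
}}

```text
time_s: 1.77
tool_pos: [0.522, -0.2776, 0.244]
orientation: [0.925, -0.38, -0.001, -0.0]
ft_force: [0.7, 0.3, 0.0]
gripper_width: 0.998
grasp_force: 0.0
```

{"op": "send_rows", "data": {
  "increments": [
    [0, 0, 0, 7],
    [0, 0, 0, 14],
    [0, 0, 0, 21],
    [0, 0, 0, 28],
    [0, 0, 0, 35]
  ]
}}

```text
time_s: 2.18
tool_pos: [0.522, -0.2776, 0.244]
orientation: [0.768, -0.64, -0.001, 0.0]
ft_force: [0.8, -0.9, -0.3]
gripper_width: 0.998
grasp_force: 0.0
```

Run:
```python
from h import *
s=get_state();print(s["joints"].round(3),s["tool_pos"].round(4))
c=calibration("wrist");w=camera("wrist");t=camera("top")
print({k:np.round(v,3).tolist() for k,v in c.items()})
W=cv2.cvtColor(w,cv2.COLOR_RGB2BGR);T=cv2.cvtColor(t,cv2.COLOR_RGB2BGR)
cv2.imwrite("pics/w1.png",W)
np.save("w1.npy",np.array([c],dtype=object),allow_pickle=True)
p=np.vstack([cv2.resize(W,(480,300)),cv2.resize(T[120:290],(800,212))[:,:480]]) 
q=np.hstack([W[:, :],])
cv2.imwrite("pics/both1.png",np.vstack([W[:,:],T[150:350]]))
```

```text
[-0.678  0.483  1.519 -0.     1.14   2.283] [ 0.522  -0.2776  0.244 ]
{'intrinsics': [[309.707, 0.0, 318.209], [0.0, 309.707, 198.905], [0.0, 0.0, 1.0]], 'R': [[-0.984, -0.18, -0.001], [-0.175, 0.951, 0.254], [-0.045, 0.25, -0.967]], 't': [0.464, 0.326, 0.481]}
```

View pics/both1.png

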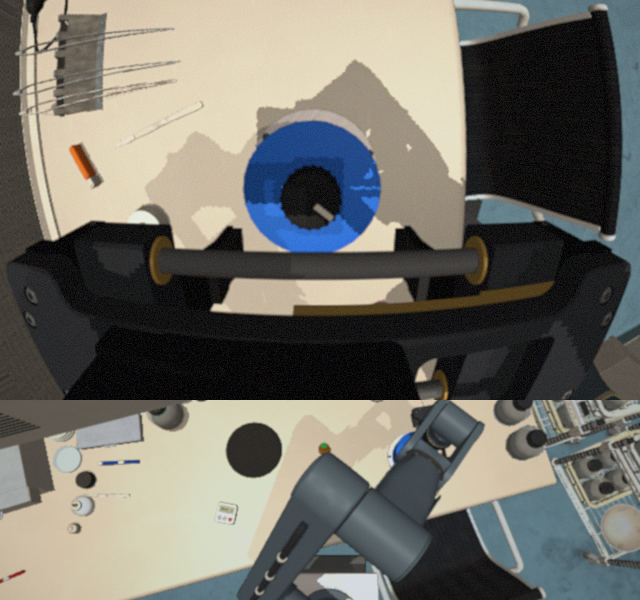

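The wrist view shows the grip's top at about (311,195), close to centred under the tool. The film roll is at the edge, at (150,215). The top view now shows the bench along the front edge, with no red-stoppered flask there. I'll fit the grip centre next.

Run:
```python
from h import *
c=calibration("wrist");W=cv2.imread("pics/w1.png")
g=cv2.cvtColor(W,cv2.COLOR_BGR2HSV)
m=cv2.inRange(g,(100,140,70),(130,255,255));m[255:]=0
# dark blob inside lid
roi=(g[...,2]<60).astype(np.uint8);roi[:160]=0;roi[245:]=0;roi[:,:260]=0;roi[:,:1]=0;roi[:,365:]=0
n,l,st,ce=cv2.connectedComponentsWithStats(roi);i=1+np.argmax(st[1:,4]);print(st[i],ce[i])
def mask(x,y):
    M=np.zeros((400,640),np.uint8);P=[]
    for z in np.linspace(.102,.140,8):
        for a in np.linspace(0,6.28,40):P.append(proj("wrist",np.array([x+.025*np.cos(a),y+.025*np.sin(a),z]),c))
    cv2.fillConvexPoly(M,cv2.convexHull(np.array(P,np.float32)).astype(np.int32),1);return M
best=max(((mask(x,y)&(l==i)).sum()*2/(mask(x,y).sum()+st[i,4]),x,y) for x in np.arange(.505,.54,.001) for y in np.arange(-.295,-.26,.001))
print(best,to([best[1],best[2],.125]))
```

```text
[ 280  165   62   64 2775] [309.92612613 195.88936937]
(np.float64(0.9252585919252586), np.float64(0.529), np.float64(-0.28099999999999997)) [ 0.00471001 -0.00632533  0.1190587 ]
```

Run:
```python
from h import *
T=cv2.imread("pics/top0.png");g=cv2.cvtColor(T,cv2.COLOR_BGR2HSV)
def fit(n,c,b,r,z0,z1,rg):
    A=b.sum();best=(0,)
    for x in np.arange(.513,.541,.001):
        for y in np.arange(-.292,-.264,.001):
            P=[proj(n,np.array([x+r*np.cos(a),y+r*np.sin(a),z]),c)*4 for z in (z0,z1) for a in np.linspace(0,6.28,40)]
            M=np.zeros((1600,2560),np.uint8);cv2.fillConvexPoly(M,cv2.convexHull(np.array(P,np.float32)).astype(np.int32),1)
            s=2*(M&b).sum()/(M.sum()+A)
            best=max(best,(s,x,y))
    return best
big=cv2.resize(g,None,fx=4,fy=4)
d=(big[...,2]<75).astype(np.uint8);d[:,:4*405]=0;d[:,4*432:]=0;d[:4*190]=0;d[4*212:]=0
k,l,st,ce=cv2.connectedComponentsWithStats(d);i=1+np.argmax(st[1:,4]);print(st[i]/4)
b=cv2.morphologyEx((l==i).astype(np.uint8),cv2.MORPH_CLOSE,np.ones((15,15)))
print(fit("top",calibration("top"),b,.025,.102,.14,0))
```

```text
[410.25 192.75  16.5   16.25 737.75]
(np.float64(0.8921345303497253), np.float64(0.525), np.float64(-0.27799999999999997))
```

{"op": "send_rows", "data": {
  "increments": [
    [0.0034, -0.005, 0.01, 0],
    [0.0034, -0.005, 0.03, 0],
    [0.0034, -0.005, 0.055, 0],
    [0.0034, -0.005, 0.08, 0],
    [0.0034, -0.005, 0.09, 0]
  ]
}}

```text
time_s: 2.7
tool_pos: [0.5263, -0.279, 0.1506]
orientation: [0.771, -0.637, -0.003, 0.0]
ft_force: [-1.3, 0.4, 0.1]
gripper_width: 1.002
grasp_force: 0.0
```

{"op": "send_rows", "data": {
  "increments": [
    [0, 0, 0.01, 5],
    [0, 0, 0.018, 10],
    [0, 0, 0.022, 15],
    [0, 0, 0.024, 20],
    [0, 0, 0.024, 25]
  ]
}}

```text
time_s: 3.12
tool_pos: [0.5279, -0.2802, 0.1296]
orientation: [-0.613, 0.79, 0.001, -0.0]
ft_force: [0.0, -0.2, 0.0]
gripper_width: 1.001
grasp_force: 0.0
```

{"op": "send_rows", "data": {
  "increments": [
    [0, 0, 0, 0],
    [0, 0, 0, 0],
    [0, 0, 0, 0],
    [0, 0, 0, 0],
    [0, 0, 0, 0]
  ],
  "fingers": 255,
  "grip_force": 20
}}

```text
time_s: 3.53
tool_pos: [0.528, -0.2804, 0.1307]
orientation: [-0.614, 0.789, -0.0, 0.0]
ft_force: [0.4, 0.1, -0.1]
gripper_width: 0.706
grasp_force: 0.0
```

Run:
```python
from h import *
s=get_state();print({k:np.round(v,4) for k,v in s.items() if k!='tau'})
```

```text
{'time_s': np.float64(3.5333), 'joints': array([-0.6749,  0.6385,  1.6002,  0.    ,  0.9025,  2.7149]), 'qd': array([ 0.0003, -0.002 ,  0.001 , -0.0017, -0.0024,  0.0064]), 'tool_pos': array([ 0.528 , -0.2804,  0.1307]), 'orientation': array([-6.141e-01,  7.892e-01, -2.000e-04,  1.000e-04]), 'ft_force': array([ 0.3713,  0.1054, -0.0958]), 'torque': array([ 0.1084, -0.0441, -0.0127]), 'grasp_force': np.float64(0.0), 'gripper_width': np.float64(0.7059)}
```

{"op": "send_rows", "data": {
  "increments": [
    [0, 0, 0, 0],
    [0, 0, 0, 0],
    [0, 0, 0, 0],
    [0, 0, 0, 0],
    [0, 0, 0, 0]
  ]
}}

```text
time_s: 3.95
tool_pos: [0.5282, -0.2804, 0.1307]
orientation: [-0.614, 0.789, -0.0, 0.0]
ft_force: [1.5, -0.9, 0.4]
gripper_width: 0.566
grasp_force: 20.0
```

{"op": "send_rows", "data": {
  "increments": [
    [0, 0, -0.0001, -7],
    [0, 0, -0.0003, -14],
    [0, 0, -0.0005, -21],
    [0, 0, -0.0006, -28],
    [0, 0, -0.0008, -35]
  ]
}}

```text
time_s: 4.37
tool_pos: [0.5276, -0.2801, 0.1309]
orientation: [0.824, -0.566, -0.0, -0.0]
ft_force: [2.1, -1.1, -2.8]
gripper_width: 0.573
grasp_force: 20.0
```

{"op": "send_rows", "data": {
  "increments": [
    [0, 0, -0.0001, -7],
    [0, 0, -0.0003, -14],
    [0, 0, -0.0005, -21],
    [0, 0, -0.0006, -28],
    [0, 0, -0.0008, -35]
  ]
}}

```text
time_s: 4.78
tool_pos: [0.5279, -0.2801, 0.1317]
orientation: [0.956, -0.292, -0.0, -0.0]
ft_force: [1.0, 0.2, -2.9]
gripper_width: 0.57
grasp_force: 20.0
```

Run:
```python
from h import *
s=get_state();print({k:np.round(v,4) for k,v in s.items() if k!='tau'})
```

```text
{'time_s': np.float64(4.7833), 'joints': array([-6.7490e-01,  6.3700e-01,  1.5997e+00,  5.0000e-04,  9.0510e-01,
        1.4883e+00]), 'qd': array([-1.0000e-04, -5.8000e-03, -5.0000e-04, -1.5000e-03,  4.3000e-03,
       -1.4513e+00]), 'tool_pos': array([ 0.5279, -0.2801,  0.1317]), 'orientation': array([ 9.564e-01, -2.920e-01, -0.000e+00, -2.000e-04]), 'ft_force': array([ 1.0033,  0.1743, -2.8683]), 'torque': array([ 0.0107, -0.2077, -0.0486]), 'grasp_force': np.float64(19.9975), 'gripper_width': np.float64(0.57)}
```

{"op": "send_rows", "data": {
  "increments": [
    [0, 0, -0.0001, -7],
    [0, 0, -0.0003, -14],
    [0, 0, -0.0005, -21],
    [0, 0, -0.0006, -28],
    [0, 0, -0.0008, -35]
  ]
}}

```text
time_s: 5.2
tool_pos: [0.528, -0.2801, 0.1325]
orientation: [1.0, 0.009, 0.0, -0.0]
ft_force: [1.9, 0.1, -2.6]
gripper_width: 0.566
grasp_force: 20.0
```

{"op": "send_rows", "data": {
  "increments": [
    [0, 0, -0.0001, -7],
    [0, 0, -0.0003, -14],
    [0, 0, -0.0005, -21],
    [0, 0, -0.0006, -28],
    [0, 0, -0.0008, -35]
  ]
}}

```text
time_s: 5.62
tool_pos: [0.528, -0.28, 0.1333]
orientation: [0.951, 0.309, 0.0, -0.0]
ft_force: [1.6, 1.1, -2.9]
gripper_width: 0.573
grasp_force: 20.0
```

{"op": "send_rows", "data": {
  "increments": [
    [0, 0, -0.0001, -7],
    [0, 0, -0.0003, -14],
    [0, 0, -0.0005, -21],
    [0, 0, -0.0006, -28],
    [0, 0, -0.0008, -35]
  ]
}}

```text
time_s: 6.03
tool_pos: [0.528, -0.2798, 0.1341]
orientation: [0.814, 0.581, 0.0, -0.0]
ft_force: [0.5, 0.3, -2.6]
gripper_width: 0.569
grasp_force: 20.0
```

{"op": "send_rows", "data": {
  "increments": [
    [0, 0, -0.0001, -7],
    [0, 0, -0.0003, -14],
    [0, 0, -0.0005, -21],
    [0, 0, -0.0006, -28],
    [0, 0, -0.0008, -35]
  ]
}}

```text
time_s: 6.45
tool_pos: [0.5278, -0.2796, 0.1348]
orientation: [0.602, 0.799, 0.001, -0.001]
ft_force: [1.3, 0.4, -2.3]
gripper_width: 0.573
grasp_force: 20.0
```

{"op": "send_rows", "data": {
  "increments": [
    [0, 0, -0.0001, -7],
    [0, 0, -0.0003, -14],
    [0, 0, -0.0005, -21],
    [0, 0, -0.0006, -28],
    [0, 0, -0.0008, -35]
  ]
}}

```text
time_s: 6.87
tool_pos: [0.5273, -0.2797, 0.1355]
orientation: [0.333, 0.943, 0.0, -0.001]
ft_force: [0.6, -0.3, -3.0]
gripper_width: 0.57
grasp_force: 20.0
```

{"op": "send_rows", "data": {
  "increments": [
    [0, 0, -0.0001, -7],
    [0, 0, -0.0003, -14],
    [0, 0, -0.0005, -21],
    [0, 0, -0.0006, -28],
    [0, 0, -0.0008, -35]
  ]
}}

```text
time_s: 7.28
tool_pos: [0.5271, -0.2797, 0.1362]
orientation: [0.034, 0.999, 0.001, -0.001]
ft_force: [-0.2, 0.5, -2.5]
gripper_width: 0.567
grasp_force: 20.0
```

{"op": "send_rows", "data": {
  "increments": [
    [0, 0, -0.0001, -7],
    [0, 0, -0.0003, -14],
    [0, 0, -0.0005, -20],
    [0, 0, -0.0005, -20],
    [0, 0, -0.0005, -20]
  ]
}}

```text
time_s: 7.7
tool_pos: [0.5273, -0.2799, 0.1369]
orientation: [-0.135, 0.991, 0.001, -0.001]
ft_force: [0.7, -0.1, -1.9]
gripper_width: 0.57
grasp_force: 20.0
```

{"op": "send_rows", "data": {
  "increments": [
    [0, 0, 0, 0],
    [0, 0, 0, 0],
    [0, 0, 0, 0],
    [0, 0, 0, 0],
    [0, 0, 0, 0]
  ],
  "fingers": 50
}}

```text
time_s: 8.12
tool_pos: [0.528, -0.2804, 0.1377]
orientation: [-0.137, 0.991, -0.0, 0.0]
ft_force: [0.4, -0.7, 0.4]
gripper_width: 0.787
grasp_force: 0.0
```

Run:
```python
from h import *
s=get_state();print({k:np.round(v,4) for k,v in s.items() if k!='tau'})
cv2.imwrite("pics/w2.png",cv2.cvtColor(camera("wrist"),cv2.COLOR_RGB2BGR))
```

```text
{'time_s': np.float64(8.1167), 'joints': array([-0.6749,  0.6283,  1.5958, -0.    ,  0.9168, -2.5196]), 'qd': array([ 0.0015,  0.0003, -0.0002,  0.0018, -0.0004, -0.002 ]), 'tool_pos': array([ 0.528 , -0.2804,  0.1377]), 'orientation': array([-1.365e-01,  9.906e-01, -2.000e-04,  2.000e-04]), 'ft_force': array([ 0.4126, -0.6801,  0.4421]), 'torque': array([ 0.0916, -0.0834,  0.0081]), 'grasp_force': np.float64(0.0), 'gripper_width': np.float64(0.7874)}
```

View pics/w2.png

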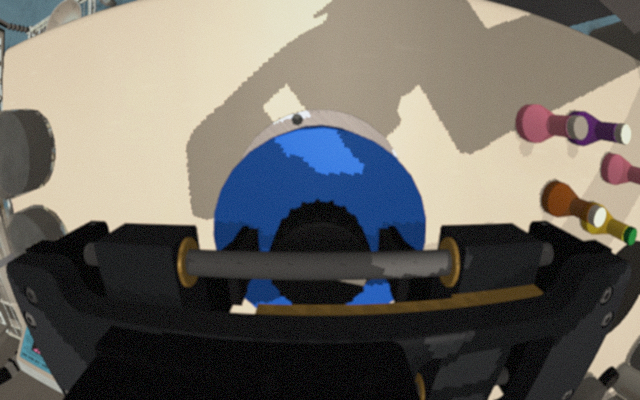

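The wrist view shows the lid still seated, with its mark turned round to about (355,283) and the gripper clear of the grip. I'll wind the wrist back for the second pass.

{"op": "send_rows", "data": {
  "increments": [
    [0, 0, 0, 7],
    [0, 0, 0, 14],
    [0, 0, 0, 21],
    [0, 0, 0, 28],
    [0, 0, 0, 35]
  ]
}}

```text
time_s: 8.58
tool_pos: [0.5279, -0.2803, 0.1376]
orientation: [0.171, 0.985, -0.0, 0.0]
ft_force: [-0.0, 1.0, -0.6]
gripper_width: 0.802
grasp_force: 0.0
```

{"op": "send_rows", "data": {
  "increments": [
    [0, 0, 0, 7],
    [0, 0, 0, 14],
    [0, 0, 0, 21],
    [0, 0, 0, 28],
    [0, 0, 0, 35]
  ]
}}

```text
time_s: 9.0
tool_pos: [0.5279, -0.2803, 0.1375]
orientation: [0.459, 0.888, -0.0, 0.0]
ft_force: [-0.3, -0.9, 0.0]
gripper_width: 0.806
grasp_force: 0.0
```

{"op": "send_rows", "data": {
  "increments": [
    [0, 0, 0, 7],
    [0, 0, 0, 14],
    [0, 0, 0, 21],
    [0, 0, 0, 28],
    [0, 0, 0, 35]
  ]
}}

```text
time_s: 9.42
tool_pos: [0.5279, -0.2803, 0.1376]
orientation: [0.705, 0.709, 0.0, 0.0]
ft_force: [-0.2, 0.7, -0.2]
gripper_width: 0.803
grasp_force: 0.0
```

{"op": "send_rows", "data": {
  "increments": [
    [0, 0, 0, 7],
    [0, 0, 0, 14],
    [0, 0, 0, 21],
    [0, 0, 0, 28],
    [0, 0, 0, 35]
  ]
}}

```text
time_s: 9.83
tool_pos: [0.5279, -0.2803, 0.1375]
orientation: [0.886, 0.464, 0.0, 0.0]
ft_force: [-0.3, 0.7, 0.4]
gripper_width: 0.801
grasp_force: 0.0
```

{"op": "send_rows", "data": {
  "increments": [
    [0, 0, 0, 7],
    [0, 0, 0, 14],
    [0, 0, 0, 21],
    [0, 0, 0, 28],
    [0, 0, 0, 35]
  ]
}}

```text
time_s: 10.25
tool_pos: [0.5279, -0.2803, 0.1376]
orientation: [0.984, 0.177, 0.0, 0.0]
ft_force: [-0.3, -0.4, 0.5]
gripper_width: 0.805
grasp_force: 0.0
```

{"op": "send_rows", "data": {
  "increments": [
    [0, 0, 0, 7],
    [0, 0, 0, 14],
    [0, 0, 0, 21],
    [0, 0, 0, 28],
    [0, 0, 0, 35]
  ]
}}

```text
time_s: 10.67
tool_pos: [0.5279, -0.2803, 0.1375]
orientation: [0.992, -0.127, 0.0, 0.0]
ft_force: [0.0, -0.1, -0.2]
gripper_width: 0.803
grasp_force: 0.0
```

{"op": "send_rows", "data": {
  "increments": [
    [0, 0, 0, 7],
    [0, 0, 0, 14],
    [0, 0, 0, 21],
    [0, 0, 0, 28],
    [0, 0, 0, 35]
  ]
}}

```text
time_s: 11.08
tool_pos: [0.5279, -0.2803, 0.1375]
orientation: [0.908, -0.42, 0.0, 0.0]
ft_force: [-0.1, -0.3, 0.9]
gripper_width: 0.806
grasp_force: 0.0
```

{"op": "send_rows", "data": {
  "increments": [
    [0, 0, 0, 7],
    [0, 0, 0, 14],
    [0, 0, 0, 21],
    [0, 0, 0, 28],
    [0, 0, 0, 35]
  ]
}}

```text
time_s: 11.5
tool_pos: [0.5279, -0.2803, 0.1376]
orientation: [0.739, -0.673, 0.0, -0.0]
ft_force: [0.0, 1.1, -0.4]
gripper_width: 0.8
grasp_force: 0.0
```

{"op": "send_rows", "data": {
  "increments": [
    [0, 0, 0, 7],
    [0, 0, 0, 14],
    [0, 0, 0, 20],
    [0, 0, 0, 20],
    [0, 0, 0, 20]
  ]
}}

```text
time_s: 11.92
tool_pos: [0.5279, -0.2803, 0.1375]
orientation: [-0.615, 0.789, -0.0, 0.0]
ft_force: [-0.0, 0.3, -0.0]
gripper_width: 0.799
grasp_force: 0.0
```

{"op": "send_rows", "data": {
  "increments": [
    [0, 0, 0, 0],
    [0, 0, 0, 0],
    [0, 0, 0, 0],
    [0, 0, 0, 0],
    [0, 0, 0, 0]
  ],
  "fingers": 255
}}

```text
time_s: 12.33
tool_pos: [0.528, -0.2803, 0.1375]
orientation: [-0.614, 0.789, -0.0, 0.0]
ft_force: [-0.4, -0.3, -0.4]
gripper_width: 0.57
grasp_force: 20.0
```

{"op": "send_rows", "data": {
  "increments": [
    [0, 0, 0, 0],
    [0, 0, 0, 0],
    [0, 0, 0, 0],
    [0, 0, 0, 0],
    [0, 0, 0, 0]
  ]
}}

```text
time_s: 12.75
tool_pos: [0.528, -0.2803, 0.1375]
orientation: [-0.614, 0.79, -0.0, 0.0]
ft_force: [0.3, -0.2, 0.1]
gripper_width: 0.571
grasp_force: 20.0
```

Run:
```python
from h import *
s=get_state();print({k:np.round(v,4) for k,v in s.items() if k!='tau'})
```

```text
{'time_s': np.float64(12.75), 'joints': array([-6.7490e-01,  6.2870e-01,  1.5959e+00,  1.0000e-04,  9.1660e-01,
        2.7159e+00]), 'qd': array([-0.0001, -0.0004, -0.0002,  0.0003,  0.0004, -0.0024]), 'tool_pos': array([ 0.528 , -0.2803,  0.1375]), 'orientation': array([-6.137e-01,  7.895e-01, -2.000e-04,  1.000e-04]), 'ft_force': array([ 0.305 , -0.1569,  0.1045]), 'torque': array([ 0.1403, -0.2352,  0.0181]), 'grasp_force': np.float64(19.9962), 'gripper_width': np.float64(0.571)}
```

Second pass of 300 degrees, then open and wind back 170 degrees for the last pass.

{"op": "send_rows", "data": {
  "increments": [
    [0, 0, -0.0001, -7],
    [0, 0, -0.0003, -14],
    [0, 0, -0.0005, -21],
    [0, 0, -0.0006, -28],
    [0, 0, -0.0008, -35]
  ]
}}

```text
time_s: 13.17
tool_pos: [0.5274, -0.2799, 0.1382]
orientation: [0.824, -0.566, -0.001, -0.0]
ft_force: [0.7, 0.3, -0.1]
gripper_width: 0.574
grasp_force: 20.0
```

{"op": "send_rows", "data": {
  "increments": [
    [0, 0, -0.0001, -7],
    [0, 0, -0.0003, -14],
    [0, 0, -0.0005, -21],
    [0, 0, -0.0006, -28],
    [0, 0, -0.0008, -35]
  ]
}}

```text
time_s: 13.58
tool_pos: [0.5278, -0.2802, 0.139]
orientation: [0.956, -0.292, -0.0, -0.0]
ft_force: [1.6, 1.0, -0.7]
gripper_width: 0.569
grasp_force: 20.0
```

{"op": "send_rows", "data": {
  "increments": [
    [0, 0, -0.0001, -7],
    [0, 0, -0.0003, -14],
    [0, 0, -0.0005, -21],
    [0, 0, -0.0006, -28],
    [0, 0, -0.0008, -35]
  ]
}}

```text
time_s: 14.0
tool_pos: [0.5281, -0.28, 0.1398]
orientation: [1.0, 0.009, 0.0, -0.0]
ft_force: [2.1, 0.6, 0.1]
gripper_width: 0.567
grasp_force: 20.0
```

{"op": "send_rows", "data": {
  "increments": [
    [0, 0, -0.0001, -7],
    [0, 0, -0.0003, -14],
    [0, 0, -0.0005, -21],
    [0, 0, -0.0006, -28],
    [0, 0, -0.0008, -35]
  ]
}}

```text
time_s: 14.42
tool_pos: [0.5282, -0.28, 0.1407]
orientation: [0.951, 0.309, 0.001, -0.0]
ft_force: [0.6, 0.9, -0.8]
gripper_width: 0.568
grasp_force: 20.0
```

{"op": "send_rows", "data": {
  "increments": [
    [0, 0, -0.0001, -7],
    [0, 0, -0.0003, -14],
    [0, 0, -0.0005, -21],
    [0, 0, -0.0006, -28],
    [0, 0, -0.0008, -35]
  ]
}}

```text
time_s: 14.83
tool_pos: [0.5283, -0.28, 0.1415]
orientation: [0.814, 0.581, 0.001, 0.0]
ft_force: [1.8, 1.2, -0.8]
gripper_width: 0.571
grasp_force: 20.0
```

{"op": "send_rows", "data": {
  "increments": [
    [0, 0, -0.0001, -7],
    [0, 0, -0.0003, -14],
    [0, 0, -0.0005, -21],
    [0, 0, -0.0006, -28],
    [0, 0, -0.0008, -35]
  ]
}}

```text
time_s: 15.25
tool_pos: [0.5282, -0.2798, 0.1421]
orientation: [0.602, 0.799, 0.001, 0.0]
ft_force: [0.8, 1.8, -2.0]
gripper_width: 0.569
grasp_force: 20.0
```

{"op": "send_rows", "data": {
  "increments": [
    [0, 0, -0.0001, -7],
    [0, 0, -0.0003, -14],
    [0, 0, -0.0005, -21],
    [0, 0, -0.0006, -28],
    [0, 0, -0.0008, -35]
  ]
}}

```text
time_s: 15.67
tool_pos: [0.5281, -0.2799, 0.1429]
orientation: [0.334, 0.943, 0.001, 0.0]
ft_force: [1.9, -0.2, -0.4]
gripper_width: 0.57
grasp_force: 20.0
```

{"op": "send_rows", "data": {
  "increments": [
    [0, 0, -0.0001, -7],
    [0, 0, -0.0003, -14],
    [0, 0, -0.0005, -21],
    [0, 0, -0.0006, -28],
    [0, 0, -0.0008, -35]
  ]
}}

```text
time_s: 16.08
tool_pos: [0.5278, -0.2798, 0.1437]
orientation: [0.035, 0.999, 0.001, -0.0]
ft_force: [0.4, 0.0, -1.0]
gripper_width: 0.57
grasp_force: 20.0
```

{"op": "send_rows", "data": {
  "increments": [
    [0, 0, -0.0001, -7],
    [0, 0, -0.0003, -14],
    [0, 0, -0.0005, -20],
    [0, 0, -0.0005, -20],
    [0, 0, -0.0005, -20]
  ]
}}

```text
time_s: 16.5
tool_pos: [0.5273, -0.2799, 0.1441]
orientation: [-0.135, 0.991, 0.001, -0.001]
ft_force: [-0.5, 1.1, -0.1]
gripper_width: 0.568
grasp_force: 20.0
```

{"op": "send_rows", "data": {
  "increments": [
    [0, 0, 0, 0],
    [0, 0, 0, 0],
    [0, 0, 0, 0],
    [0, 0, 0, 0],
    [0, 0, 0, 0]
  ],
  "fingers": 50
}}

```text
time_s: 16.92
tool_pos: [0.528, -0.2804, 0.1445]
orientation: [-0.136, 0.991, -0.0, 0.0]
ft_force: [-0.5, 0.0, 0.6]
gripper_width: 0.788
grasp_force: 0.0
```

{"op": "send_rows", "data": {
  "increments": [
    [0, 0, 0, 7],
    [0, 0, 0, 14],
    [0, 0, 0, 21],
    [0, 0, 0, 28],
    [0, 0, 0, 35]
  ]
}}

```text
time_s: 17.33
tool_pos: [0.5279, -0.2804, 0.1445]
orientation: [0.171, 0.985, -0.0, 0.0]
ft_force: [-0.2, 0.0, -0.4]
gripper_width: 0.804
grasp_force: 0.0
```

{"op": "send_rows", "data": {
  "increments": [
    [0, 0, 0, 7],
    [0, 0, 0, 14],
    [0, 0, 0, 21],
    [0, 0, 0, 28],
    [0, 0, 0, 35]
  ]
}}

```text
time_s: 17.75
tool_pos: [0.5279, -0.2803, 0.1444]
orientation: [0.459, 0.888, -0.0, 0.0]
ft_force: [0.6, 0.2, 0.6]
gripper_width: 0.807
grasp_force: 0.0
```

{"op": "send_rows", "data": {
  "increments": [
    [0, 0, 0, 7],
    [0, 0, 0, 14],
    [0, 0, 0, 21],
    [0, 0, 0, 28],
    [0, 0, 0, 35]
  ]
}}

```text
time_s: 18.17
tool_pos: [0.5279, -0.2803, 0.1444]
orientation: [0.705, 0.709, -0.0, 0.0]
ft_force: [-0.8, 0.4, 0.5]
gripper_width: 0.804
grasp_force: 0.0
```

{"op": "send_rows", "data": {
  "increments": [
    [0, 0, 0, 7],
    [0, 0, 0, 14],
    [0, 0, 0, 21],
    [0, 0, 0, 28],
    [0, 0, 0, 35]
  ]
}}

```text
time_s: 18.58
tool_pos: [0.5279, -0.2803, 0.1444]
orientation: [0.886, 0.464, 0.0, 0.0]
ft_force: [0.0, -0.1, 0.2]
gripper_width: 0.802
grasp_force: 0.0
```

{"op": "send_rows", "data": {
  "increments": [
    [0, 0, 0, 7],
    [0, 0, 0, 14],
    [0, 0, 0, 21],
    [0, 0, 0, 28],
    [0, 0, 0, 35]
  ]
}}

```text
time_s: 19.0
tool_pos: [0.5279, -0.2804, 0.1444]
orientation: [0.984, 0.177, 0.0, 0.0]
ft_force: [0.3, -0.2, 0.2]
gripper_width: 0.802
grasp_force: 0.0
```

{"op": "send_rows", "data": {
  "increments": [
    [0, 0, 0, 0],
    [0, 0, 0, 0],
    [0, 0, 0, 0],
    [0, 0, 0, 0],
    [0, 0, 0, 0]
  ],
  "fingers": 255
}}

```text
time_s: 19.42
tool_pos: [0.5278, -0.2802, 0.1444]
orientation: [0.984, 0.18, -0.0, -0.0]
ft_force: [-0.3, 0.6, 0.4]
gripper_width: 0.565
grasp_force: 20.0
```

{"op": "send_rows", "data": {
  "increments": [
    [0, 0, 0, 0],
    [0, 0, 0, 0],
    [0, 0, 0, 0],
    [0, 0, 0, 0],
    [0, 0, 0, 0]
  ]
}}

```text
time_s: 19.83
tool_pos: [0.5278, -0.2802, 0.1443]
orientation: [0.984, 0.18, -0.0, -0.0]
ft_force: [0.0, 0.7, 0.2]
gripper_width: 0.57
grasp_force: 20.0
```

Run:
```python
from h import *
s=get_state();print({k:np.round(v,4) for k,v in s.items() if k!='tau'})
cv2.imwrite("pics/w3.png",cv2.cvtColor(camera("wrist"),cv2.COLOR_RGB2BGR))
```

```text
{'time_s': np.float64(19.8333), 'joints': array([-0.6749,  0.6188,  1.5916,  0.    ,  0.9313,  0.5342]), 'qd': array([-0.0001, -0.0003, -0.0011,  0.0003,  0.0006,  0.0001]), 'tool_pos': array([ 0.5278, -0.2802,  0.1443]), 'orientation': array([ 9.837e-01,  1.799e-01, -0.000e+00, -1.000e-04]), 'ft_force': array([0.0373, 0.6968, 0.175 ]), 'torque': array([0.0598, 0.0725, 0.0504]), 'grasp_force': np.float64(19.9997), 'gripper_width': np.float64(0.5703)}
```

{"op": "send_rows", "data": {
  "increments": [
    [0, 0, -0.0001, -7],
    [0, 0, -0.0003, -14],
    [0, 0, -0.0005, -21],
    [0, 0, -0.0006, -28],
    [0, 0, -0.0008, -35]
  ]
}}

```text
time_s: 20.3
tool_pos: [0.528, -0.2804, 0.1452]
orientation: [0.883, 0.47, 0.0, 0.0]
ft_force: [0.5, 0.4, 0.5]
gripper_width: 0.569
grasp_force: 20.0
```

{"op": "send_rows", "data": {
  "increments": [
    [0, 0, -0.0001, -7],
    [0, 0, -0.0003, -14],
    [0, 0, -0.0005, -21],
    [0, 0, -0.0006, -28],
    [0, 0, -0.0008, -35]
  ]
}}

```text
time_s: 20.72
tool_pos: [0.528, -0.2804, 0.1459]
orientation: [0.701, 0.713, 0.0, 0.0]
ft_force: [-0.3, 0.0, -0.7]
gripper_width: 0.568
grasp_force: 20.0
```

{"op": "send_rows", "data": {
  "increments": [
    [0, 0, -0.0001, -7],
    [0, 0, -0.0003, -14],
    [0, 0, -0.0005, -21],
    [0, 0, -0.0006, -28],
    [0, 0, -0.0008, -35]
  ]
}}

```text
time_s: 21.13
tool_pos: [0.5281, -0.2804, 0.1467]
orientation: [0.454, 0.891, 0.0, 0.0]
ft_force: [1.1, 0.2, 0.2]
gripper_width: 0.573
grasp_force: 20.0
```

{"op": "send_rows", "data": {
  "increments": [
    [0, 0, -0.0001, -7],
    [0, 0, -0.0003, -14],
    [0, 0, -0.0005, -21],
    [0, 0, -0.0005, -28],
    [0, 0, -0.0005, -35]
  ]
}}

```text
time_s: 21.55
tool_pos: [0.5283, -0.2804, 0.1475]
orientation: [0.165, 0.986, 0.0, 0.001]
ft_force: [0.0, 0.8, 1.9]
gripper_width: 0.568
grasp_force: 20.0
```

{"op": "send_rows", "data": {
  "increments": [
    [0, 0, 0, 0],
    [0, 0, -0.001, 0],
    [0, 0, -0.002, 0],
    [0, 0, -0.003, 0],
    [0, 0, -0.003, 0]
  ]
}}

```text
time_s: 21.97
tool_pos: [0.5278, -0.2801, 0.1501]
orientation: [0.168, 0.986, 0.0, -0.0]
ft_force: [1.1, 0.4, -3.2]
gripper_width: 0.567
grasp_force: 20.0
```

Run:
```python
from h import *
s=get_state();print({k:np.round(v,4) for k,v in s.items() if k!='tau'})
cv2.imwrite("pics/w4.png",cv2.cvtColor(camera("wrist"),cv2.COLOR_RGB2BGR))
```

```text
{'time_s': np.float64(21.9667), 'joints': array([-6.7490e-01,  6.1070e-01,  1.5878e+00,  3.0000e-04,  9.4360e-01,
       -1.9079e+00]), 'qd': array([-0.0007,  0.0002,  0.0013, -0.001 , -0.0004, -0.0071]), 'tool_pos': array([ 0.5278, -0.2801,  0.1501]), 'orientation': array([ 1.682e-01,  9.858e-01,  2.000e-04, -2.000e-04]), 'ft_force': array([ 1.1304,  0.3857, -3.2403]), 'torque': array([ 0.2635, -0.2529,  0.0099]), 'grasp_force': np.float64(19.9998), 'gripper_width': np.float64(0.5674)}
```

View pics/w4.png

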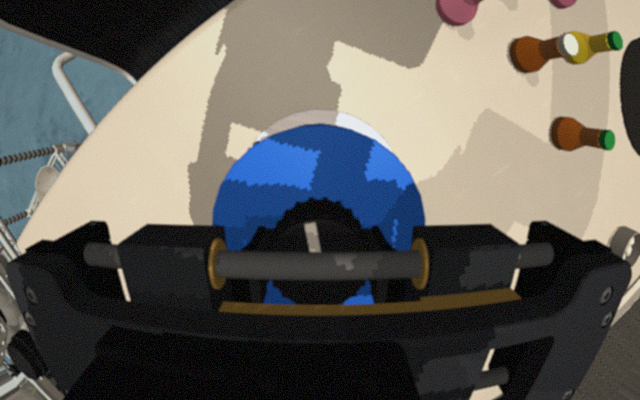

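The mark has come round again, and the 3 N downward load (the lid's weight) says the lid is free. I'll lift it straight up by 100 mm and carry it to the mat.

{"op": "send_rows", "data": {
  "increments": [
    [0, 0, -0.005, 0],
    [0, 0, -0.015, 0],
    [0, 0, -0.03, 0],
    [0, 0, -0.045, 0],
    [0, 0, -0.055, 0]
  ],
  "grip_force": 30
}}

```text
time_s: 22.43
tool_pos: [0.5283, -0.281, 0.2076]
orientation: [0.168, 0.986, -0.001, 0.001]
ft_force: [0.6, -0.6, -2.0]
gripper_width: 0.565
grasp_force: 30.0
```

{"op": "send_rows", "data": {
  "increments": [
    [0, 0, -0.01, 0],
    [0, 0, -0.025, 0],
    [0, 0, -0.04, 0],
    [0, 0, -0.045, 0],
    [0, 0, -0.045, 0]
  ]
}}

```text
time_s: 22.85
tool_pos: [0.5285, -0.2809, 0.2521]
orientation: [0.168, 0.986, -0.001, 0.002]
ft_force: [-0.8, -0.1, -3.0]
gripper_width: 0.568
grasp_force: 30.0
```

{"op": "send_rows", "data": {
  "increments": [
    [0.005, 0.015, 0, 0],
    [0.013, 0.043, 0, 0],
    [0.023, 0.076, 0, 0],
    [0.033, 0.109, 0, 0],
    [0.043, 0.142, 0, 0]
  ]
}}

```text
time_s: 23.27
tool_pos: [0.5328, -0.1295, 0.2489]
orientation: [0.168, 0.986, 0.001, -0.002]
ft_force: [0.1, 0.3, -2.5]
gripper_width: 0.57
grasp_force: 30.0
```

{"op": "send_rows", "data": {
  "increments": [
    [0.01, 0.033, 0, 0],
    [0.02, 0.066, 0, 0],
    [0.03, 0.1, 0, 0],
    [0.04, 0.133, 0, 0],
    [0.05, 0.166, 0, 0]
  ]
}}

```text
time_s: 23.68
tool_pos: [0.5401, 0.0437, 0.249]
orientation: [0.167, 0.986, 0.0, -0.002]
ft_force: [0.4, -0.1, -3.4]
gripper_width: 0.569
grasp_force: 30.0
```

{"op": "send_rows", "data": {
  "increments": [
    [0.01, 0.033, 0, 0],
    [0.02, 0.066, 0, 0],
    [0.03, 0.1, 0, 0],
    [0.04, 0.133, 0, 0],
    [0.048, 0.16, 0, 0]
  ]
}}

```text
time_s: 24.1
tool_pos: [0.5473, 0.2111, 0.2489]
orientation: [0.167, 0.986, -0.0, -0.002]
ft_force: [0.9, -0.3, -2.8]
gripper_width: 0.563
grasp_force: 30.0
```

{"op": "send_rows", "data": {
  "increments": [
    [0.006, 0.018, 0, 0],
    [0.012, 0.037, 0, 0],
    [0.012, 0.037, 0, 0],
    [0.012, 0.037, 0, 0],
    [0.012, 0.037, 0, 0]
  ]
}}

```text
time_s: 24.52
tool_pos: [0.549, 0.2468, 0.2492]
orientation: [0.167, 0.986, -0.001, -0.001]
ft_force: [-0.0, -0.5, -2.7]
gripper_width: 0.565
grasp_force: 30.0
```

Run:
```python
from h import *
s=get_state();print({k:np.round(v,4) for k,v in s.items() if k!='tau'})
T=cv2.imread("pics/top0.png");g=cv2.cvtColor(T,cv2.COLOR_BGR2HSV)
d=(g[...,2]<70).astype(np.uint8);k,l,st,ce=cv2.connectedComponentsWithStats(d);i=l[200,254];print(st[i],ce[i],at("top",*ce[i],.003))
print(to([*at("top",*ce[i],.003),.1237]))
a=cv2.cvtColor(camera("scene"),cv2.COLOR_RGB2BGR);b=cv2.cvtColor(camera("top"),cv2.COLOR_RGB2BGR)
cv2.imwrite("pics/s5.png",a);cv2.imwrite("pics/t5.png",b)
cv2.imwrite("pics/v5.png",np.vstack([np.hstack([a[60:360],])[:, :640],b[90:300]]))
```

```text
{'time_s': np.float64(24.5167), 'joints': array([ 2.3720e-01,  4.9210e-01,  1.4855e+00, -5.0000e-04,  1.1668e+00,
       -9.9750e-01]), 'qd': array([-0.0209, -0.009 , -0.0025,  0.0011,  0.0007, -0.0003]), 'tool_pos': array([0.549 , 0.2468, 0.2492]), 'orientation': array([ 1.672e-01,  9.859e-01, -8.000e-04, -1.200e-03]), 'ft_force': array([-0.0439, -0.4615, -2.7007]), 'torque': array([ 0.0602, -0.1557, -0.0454]), 'grasp_force': np.float64(29.9998), 'gripper_width': np.float64(0.5645)}
[ 227  173   54   54 2279] [253.58666082 199.73935937] [0.55220985 0.24822995]
[-0.00280578  0.0026814   0.12546611]
```

View pics/v5.png

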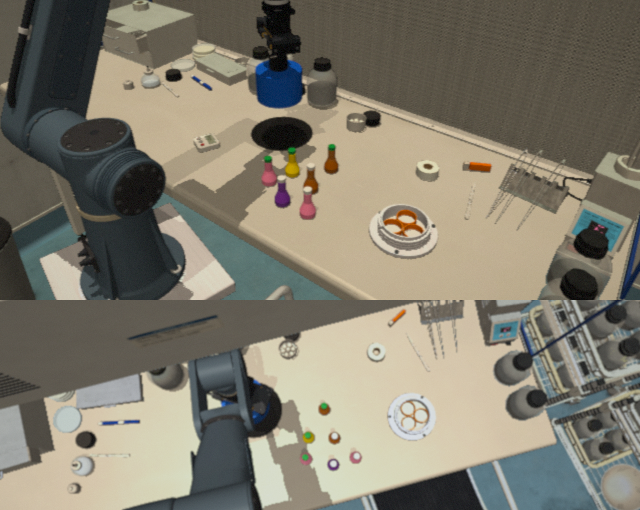

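The lid is upright above the mat and the carrier is open, with its sockets visible. The bench shows only two amber flasks, c and a, and no red stopper, so flask_b is absent. I'll lower the lid and release it.

{"op": "send_rows", "data": {
  "increments": [
    [-0.003, 0.003, 0.01, 0],
    [-0.003, 0.003, 0.03, 0],
    [-0.003, 0.003, 0.055, 0],
    [-0.003, 0.003, 0.08, 0],
    [-0.003, 0.003, 0.1, 0]
  ]
}}

```text
time_s: 25.03
tool_pos: [0.5537, 0.2477, 0.148]
orientation: [0.168, 0.986, -0.0, -0.001]
ft_force: [0.2, 0.4, -2.0]
gripper_width: 0.567
grasp_force: 30.0
```

{"op": "send_rows", "data": {
  "increments": [
    [0, 0, 0.008, 0],
    [0, 0, 0.014, 0],
    [0, 0, 0.019, 0],
    [0, 0, 0.022, 0],
    [0, 0, 0.0225, 0]
  ]
}}

```text
time_s: 25.45
tool_pos: [0.5546, 0.2488, 0.1281]
orientation: [0.168, 0.986, 0.0, 0.001]
ft_force: [1.2, 0.0, -2.1]
gripper_width: 0.569
grasp_force: 30.0
```

{"op": "send_rows", "data": {
  "increments": [
    [0, 0, 0.001, 0],
    [0, 0, 0.0015, 0],
    [0, 0, 0.0022, 0],
    [0, 0, 0.0022, 0],
    [0, 0, 0.0022, 0]
  ]
}}

```text
time_s: 25.87
tool_pos: [0.5542, 0.2488, 0.1259]
orientation: [0.167, 0.986, 0.0, 0.0]
ft_force: [-0.1, 0.4, -3.1]
gripper_width: 0.567
grasp_force: 30.0
```

{"op": "send_rows", "data": {
  "increments": [
    [0, 0, 0.0005, 0],
    [0, 0, 0.001, 0],
    [0, 0, 0.0015, 0],
    [0, 0, 0.002, 0],
    [0, 0, 0.002, 0]
  ]
}}

```text
time_s: 26.28
tool_pos: [0.5543, 0.2488, 0.125]
orientation: [0.167, 0.986, 0.0, 0.0]
ft_force: [-2.1, -1.1, 6.3]
gripper_width: 0.57
grasp_force: 30.0
```

{"op": "send_rows", "data": {
  "increments": [
    [0, 0, 0, 0],
    [0, 0, 0, 0],
    [0, 0, 0, 0],
    [0, 0, 0, 0],
    [0, 0, 0, 0]
  ],
  "fingers": 50
}}

```text
time_s: 26.7
tool_pos: [0.5541, 0.2488, 0.1234]
orientation: [0.168, 0.986, 0.0, -0.0]
ft_force: [0.9, -0.8, -0.4]
gripper_width: 0.785
grasp_force: 0.0
```

{"op": "send_rows", "data": {
  "increments": [
    [0, 0, -0.01, 0],
    [0, 0, -0.03, 0],
    [0, 0, -0.06, 0],
    [0, 0, -0.09, 0],
    [0, 0, -0.1, 0]
  ]
}}

```text
time_s: 27.12
tool_pos: [0.5565, 0.2495, 0.2286]
orientation: [0.167, 0.986, 0.002, 0.004]
ft_force: [1.0, -0.3, 1.2]
gripper_width: 0.805
grasp_force: 0.0
```

{"op": "send_rows", "data": {
  "increments": [
    [-0.01, -0.032, 0, 0],
    [-0.021, -0.065, 0, 0],
    [-0.032, -0.097, 0, 0],
    [-0.042, -0.13, 0, 0],
    [-0.053, -0.162, 0, 0]
  ],
  "fingers": 115
}}

```text
time_s: 27.53
tool_pos: [0.5499, 0.077, 0.2236]
orientation: [0.167, 0.986, -0.0, -0.0]
ft_force: [0.5, 1.1, -0.2]
gripper_width: 0.575
grasp_force: 0.0
```

{"op": "send_rows", "data": {
  "increments": [
    [-0.01, -0.03, 0, 0],
    [-0.02, -0.063, 0, 0],
    [-0.02, -0.063, 0, 0],
    [-0.02, -0.063, 0, 0],
    [-0.02, -0.063, 0, 0]
  ]
}}

```text
time_s: 27.95
tool_pos: [0.5484, 0.0125, 0.2234]
orientation: [0.168, 0.986, 0.0, -0.0]
ft_force: [-0.1, 0.2, 0.8]
gripper_width: 0.548
grasp_force: 0.0
```

Run:
```python
from h import *
import pickle
s=get_state();print({k:np.round(v,4) for k,v in s.items() if k!='tau'})
c=calibration("wrist");W=cv2.cvtColor(camera("wrist"),cv2.COLOR_RGB2BGR);pickle.dump(c,open("c6.p","wb"))
b=cv2.imread("pics/t5.png");cv2.imwrite("pics/w6.png",W)
cr=cv2.resize(b[180:235,385:442],None,fx=7,fy=7,interpolation=cv2.INTER_CUBIC)
o=np.zeros((400,800,3),np.uint8);o[:385,:399]=cr;w=cv2.resize(W[0:400,120:520],(400,400));o[:,400:]=w
cv2.imwrite("pics/v6.png",o)
```

```text
{'time_s': np.float64(27.95), 'joints': array([-1.8120e-01,  4.5200e-01,  1.6480e+00,  7.0000e-04,  1.0423e+00,
       -1.4149e+00]), 'qd': array([ 0.0312, -0.0005,  0.0001, -0.0022, -0.0012, -0.0023]), 'tool_pos': array([0.5484, 0.0125, 0.2234]), 'orientation': array([ 1.679e-01,  9.858e-01,  3.000e-04, -3.000e-04]), 'ft_force': array([-0.143 ,  0.2331,  0.8117]), 'torque': array([ 0.0396, -0.144 ,  0.0158]), 'grasp_force': np.float64(0.0), 'gripper_width': np.float64(0.5478)}
```

View pics/v6.png

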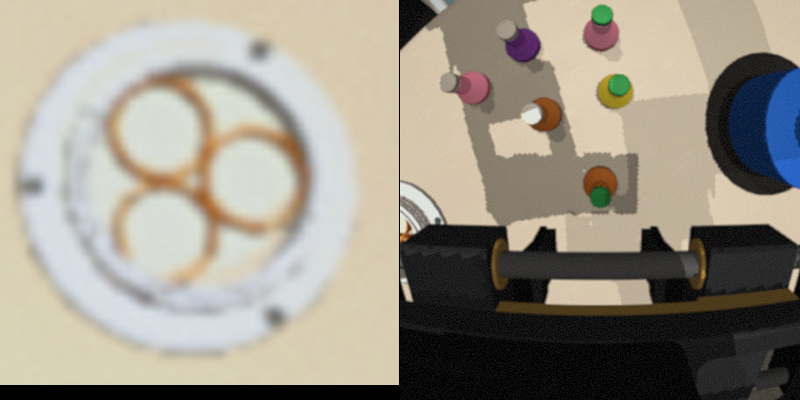

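The left crop shows the socket rings centred at about (160,131), (256,179) and (165,234). On the right, the wrist view has flask_c's green stopper at wrist px (320,197) and flask_a's white stopper at (252,114). The lid stands inside the mat's edge.

Run:
```python
from h import *
import pickle
c=pickle.load(open("c6.p","rb"))
S=np.array([at("top",385+x/7-.43,180+y/7-.43,.026) for x,y in[(160,131),(256,179),(165,234)]])
m=S.mean(0);print("sock",S.round(4).tolist(),m.round(4),np.hypot(*(S-m).T).round(4))
C=np.array([.5278,-.2803])
ang=np.angle(sum((complex(*(p-m))*np.exp(-1j*k*2*np.pi/3*sg)) for k,p,sg in zip(range(3),S,[-1]*3)))
print(np.degrees(np.arctan2(*(S-m)[:,::-1].T)).round(1))
W=cv2.imread("pics/w6.png");g=cv2.cvtColor(W,cv2.COLOR_BGR2HSV)
for nm,mk,(u,v) in [("c",cv2.inRange(g,(45,100,30),(85,255,255)),(320,197)),("a",cv2.inRange(g,(0,0,120),(40,45,255)),(252,114))]:
    k,l,st,ce=cv2.connectedComponentsWithStats(mk);i=l[v,u];print(nm,i,st[i],ce[i])
    p=at("wrist",*ce[i],.076,c);print(p.round(4),to([*p,.055]).round(4))
for n,u,v in [("c",270+238/4.4,160+158/4.4),("a",270+285/4.4,160+291/4.4)]: print(n,at("top",u-.4,v-.4,.08).round(4))
```

```text
sock [[0.5524, -0.2625], [0.5294, -0.3069], [0.5034, -0.2634]] [ 0.5284 -0.2776] [0.0283 0.0293 0.0287]
[ 32.1 -88.  150.3]
c 3 [310 187  21  20 321] [319.894081   196.59190031]
[0.5535 0.0122] [-0.0053  0.0007  0.1684]
a 0 [     0      0    640    400 246876] [321.98493171 201.29192388]
[0.5586 0.0126] [-0.0099  0.0027  0.1684]
c [0.5525 0.0131]
a [ 0.4557 -0.0204]
```

{"op": "send_rows", "data": {
  "increments": [
    [-0.0045, 0.001, 0.01, 0],
    [-0.0045, 0.001, 0.03, 0],
    [-0.0045, 0.001, 0.06, 0],
    [-0.0045, 0.001, 0.09, 0],
    [-0.0045, 0.001, 0.115, 0]
  ]
}}

```text
time_s: 28.42
tool_pos: [0.5529, 0.0133, 0.1064]
orientation: [0.166, 0.986, 0.0, -0.0]
ft_force: [-0.9, -0.3, 0.2]
gripper_width: 0.551
grasp_force: 0.0
```

{"op": "send_rows", "data": {
  "increments": [
    [0, 0, 0.015, 0],
    [0, 0, 0.03, 0],
    [0, 0, 0.038, 0],
    [0, 0, 0.043, 0],
    [0, 0, 0.043, 0]
  ]
}}

```text
time_s: 28.83
tool_pos: [0.5528, 0.0126, 0.0644]
orientation: [0.167, 0.986, 0.0, -0.001]
ft_force: [-0.5, 0.4, -0.4]
gripper_width: 0.546
grasp_force: 0.0
```

{"op": "send_rows", "data": {
  "increments": [
    [0, 0, 0, 0],
    [0, 0, 0, 0],
    [0, 0, 0, 0],
    [0, 0, 0, 0],
    [0, 0, 0, 0]
  ],
  "fingers": 255,
  "grip_force": 4
}}

```text
time_s: 29.25
tool_pos: [0.5536, 0.0116, 0.0662]
orientation: [0.168, 0.986, -0.0, 0.001]
ft_force: [-0.4, 0.1, -1.0]
gripper_width: 0.257
grasp_force: 0.0
```

{"op": "send_rows", "data": {
  "increments": [
    [0, 0, 0, 0],
    [0, 0, 0, 0],
    [0, 0, 0, 0],
    [0, 0, 0, 0],
    [0, 0, 0, 0]
  ]
}}

```text
time_s: 29.67
tool_pos: [0.5536, 0.0117, 0.066]
orientation: [0.168, 0.986, 0.0, 0.0]
ft_force: [-0.2, 1.4, 3.8]
gripper_width: 0.23
grasp_force: 4.0
```

{"op": "send_rows", "data": {
  "increments": [
    [0, 0, 0, 0],
    [0, 0, 0, 0],
    [0, 0, 0, 0],
    [0, 0, 0, 0],
    [0, 0, 0, 0]
  ],
  "fingers": 150
}}

```text
time_s: 30.08
tool_pos: [0.553, 0.0118, 0.0652]
orientation: [0.168, 0.986, -0.0, -0.0]
ft_force: [-0.7, -0.3, 0.6]
gripper_width: 0.4
grasp_force: 0.0
```

{"op": "send_rows", "data": {
  "increments": [
    [0, 0, 0, 7],
    [0, 0, 0, 14],
    [0, 0, 0, 21],
    [0, 0, 0, 28],
    [0, 0, 0, 35]
  ]
}}

```text
time_s: 30.5
tool_pos: [0.5531, 0.0117, 0.0654]
orientation: [0.459, 0.888, -0.0, -0.0]
ft_force: [0.3, 0.8, -0.3]
gripper_width: 0.416
grasp_force: 0.0
```

{"op": "send_rows", "data": {
  "increments": [
    [0, 0, 0, 7],
    [0, 0, 0, 14],
    [0, 0, 0, 21],
    [0, 0, 0, 28],
    [0, 0, 0, 35]
  ]
}}

```text
time_s: 30.92
tool_pos: [0.5531, 0.0117, 0.0654]
orientation: [0.705, 0.709, -0.0, -0.0]
ft_force: [0.2, -0.1, 0.3]
gripper_width: 0.414
grasp_force: 0.0
```

{"op": "send_rows", "data": {
  "increments": [
    [0, 0, 0, 7],
    [0, 0, 0, 14],
    [0, 0, 0, 20],
    [0, 0, 0, 20],
    [0, 0, 0, 20]
  ]
}}

```text
time_s: 31.33
tool_pos: [0.5531, 0.0117, 0.0654]
orientation: [0.815, 0.58, -0.0, -0.0]
ft_force: [0.6, -0.3, -1.2]
gripper_width: 0.414
grasp_force: 0.0
```

{"op": "send_rows", "data": {
  "increments": [
    [0, 0, 0, 0],
    [0, 0, 0, 0],
    [0, 0, 0, 0],
    [0, 0, 0, 0],
    [0, 0, 0, 0]
  ],
  "fingers": 255,
  "grip_force": 4
}}

```text
time_s: 31.75
tool_pos: [0.5531, 0.0118, 0.0655]
orientation: [0.815, 0.579, -0.0, -0.0]
ft_force: [0.6, -0.4, -0.3]
gripper_width: 0.225
grasp_force: 3.9
```

{"op": "send_rows", "data": {
  "increments": [
    [0, 0, 0, 0],
    [0, 0, 0, 0],
    [0, 0, 0, 0],
    [0, 0, 0, 0],
    [0, 0, 0, 0]
  ],
  "grip_force": 20
}}

```text
time_s: 32.17
tool_pos: [0.5531, 0.0118, 0.0655]
orientation: [0.816, 0.579, -0.0, -0.0]
ft_force: [-0.5, 1.0, -1.1]
gripper_width: 0.225
grasp_force: 19.8
```

{"op": "send_rows", "data": {
  "increments": [
    [0, 0, -0.005, 0],
    [0, 0, -0.02, 0],
    [0, 0, -0.045, 0],
    [0, 0, -0.07, 0],
    [0, 0, -0.09, 0]
  ]
}}

```text
time_s: 32.58
tool_pos: [0.5536, 0.0117, 0.1573]
orientation: [0.816, 0.579, 0.0, 0.0]
ft_force: [-0.8, 0.4, -1.3]
gripper_width: 0.228
grasp_force: 19.8
```

{"op": "send_rows", "data": {
  "increments": [
    [0, 0, -0.01, 0],
    [0, 0, -0.015, 0],
    [0, 0, -0.015, 0],
    [0, 0, -0.015, 0],
    [0, 0, -0.015, 0]
  ]
}}

```text
time_s: 33.0
tool_pos: [0.5523, 0.0119, 0.1693]
orientation: [0.816, 0.579, -0.001, -0.001]
ft_force: [-0.1, 0.2, -1.2]
gripper_width: 0.227
grasp_force: 19.8
```

Run:
```python
from h import *
s=get_state();print({k:np.round(v,4) for k,v in s.items() if k!='tau'})
print(to([.5519,-.2654,.18]),to([.5034,-.2666,.18]))
b=cv2.cvtColor(camera("top"),cv2.COLOR_RGB2BGR);a=cv2.cvtColor(camera("scene"),cv2.COLOR_RGB2BGR)
cv2.imwrite("pics/v7.png",np.hstack([cv2.resize(a[60:300,200:500],None,fx=1.6,fy=1.6),cv2.resize(b[140:280,280:440],None,fx=1.95,fy=384/140.)]))
```

```text
{'time_s': np.float64(33.0), 'joints': array([-0.1808,  0.5334,  1.6869,  0.    ,  0.9241,  0.1558]), 'qd': array([ 0.001 ,  0.0052,  0.0002, -0.0014,  0.001 ,  0.0006]), 'tool_pos': array([0.5523, 0.0119, 0.1693]), 'orientation': array([ 0.8156,  0.5786, -0.001 , -0.001 ]), 'ft_force': array([-0.1232,  0.1868, -1.2205]), 'torque': array([-0.0667, -0.0334,  0.0126]), 'grasp_force': np.float64(19.8415), 'gripper_width': np.float64(0.227)}
[-0.26182877  0.09119373 -0.01085124] [-0.2789828   0.04581299 -0.01071977]
```

View pics/v7.png

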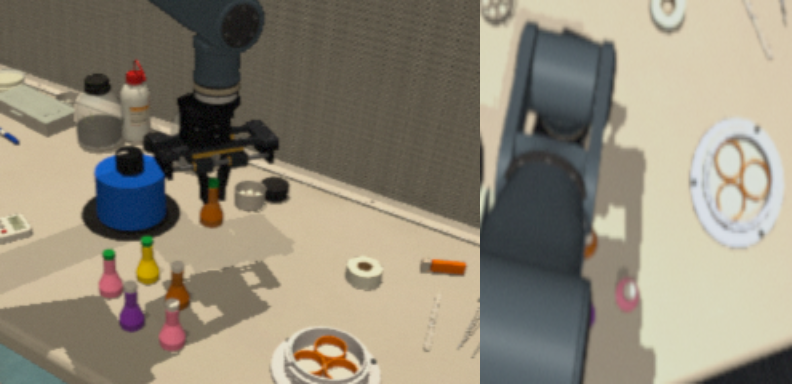

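Flask_c hangs upright in the gripper, the lid stands well inside the mat, and flask_a is still in its place. I'll carry c to the socket on the +x,+y side.

{"op": "send_rows", "data": {
  "increments": [
    [-0.015, 0.005, 0, 0],
    [-0.045, 0.016, 0, 0],
    [-0.08, 0.028, 0, 0],
    [-0.115, 0.04, 0, 0],
    [-0.15, 0.052, 0, 0]
  ]
}}

```text
time_s: 33.52
tool_pos: [0.5523, -0.1481, 0.1696]
orientation: [0.815, 0.579, -0.0, -0.001]
ft_force: [0.6, 0.5, -1.5]
gripper_width: 0.225
grasp_force: 19.8
```

{"op": "send_rows", "data": {
  "increments": [
    [-0.035, 0.012, 0, 0],
    [-0.07, 0.024, 0, 0],
    [-0.095, 0.033, 0, 0],
    [-0.112, 0.039, 0, 0],
    [-0.112, 0.039, 0, 0]
  ]
}}

```text
time_s: 33.93
tool_pos: [0.5527, -0.2698, 0.1698]
orientation: [0.817, 0.577, -0.0, 0.001]
ft_force: [0.2, -0.9, -1.6]
gripper_width: 0.224
grasp_force: 19.8
```

{"op": "send_rows", "data": {
  "increments": [
    [0, 0, 0.01, 0],
    [0, 0, 0.025, 0],
    [0, 0, 0.04, 0],
    [0, 0, 0.05, 0],
    [0, 0, 0.05, 0]
  ]
}}

```text
time_s: 34.35
tool_pos: [0.5508, -0.2624, 0.1174]
orientation: [0.815, 0.579, -0.001, -0.004]
ft_force: [0.5, 0.9, -1.0]
gripper_width: 0.225
grasp_force: 19.8
```

Run:
```python
from h import *
s=get_state();print({k:np.round(v,4) for k,v in s.items() if k!='tau'})
print(to([.5519,-.2654,.0775]))
import pickle
c=calibration("wrist");W=cv2.cvtColor(camera("wrist"),cv2.COLOR_RGB2BGR);cv2.imwrite("pics/w8.png",W);pickle.dump(c,open("c8.p","wb"))
b=cv2.cvtColor(camera("scene"),cv2.COLOR_RGB2BGR)
cv2.imwrite("pics/v8.png",np.hstack([cv2.resize(W[80:330,160:480],(480,375)),cv2.resize(b[210:335,350:457],(321,375))]))
```

```text
{'time_s': np.float64(34.35), 'joints': array([-6.2770e-01,  6.7300e-01,  1.5699e+00,  5.0000e-04,  9.0620e-01,
       -2.9330e-01]), 'qd': array([-0.005 , -0.0331, -0.0331, -0.0021,  0.0299, -0.0016]), 'tool_pos': array([ 0.5508, -0.2624,  0.1174]), 'orientation': array([ 0.815 ,  0.5794, -0.001 , -0.0036]), 'ft_force': array([ 0.5173,  0.9159, -0.9664]), 'torque': array([ 0.0226,  0.0101, -0.019 ]), 'grasp_force': np.float64(19.8414), 'gripper_width': np.float64(0.2248)}
[-0.00257117  0.00234877  0.03986895]
```

View pics/v8.png

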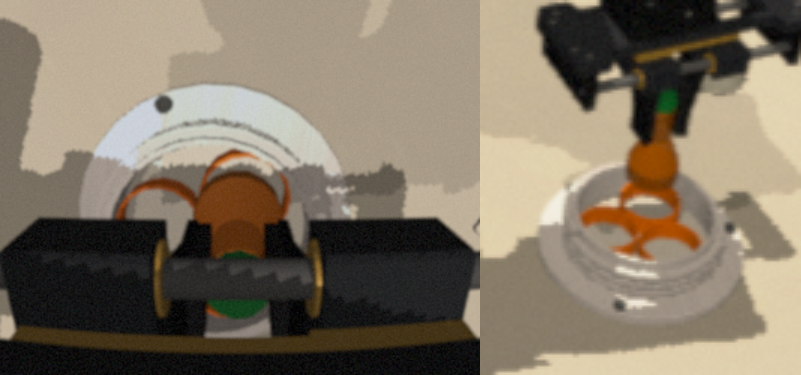

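The flask hangs above the far socket (+x,+y), with its foot just over the ring. I'll let the arm settle, then correct the position.

{"op": "send_rows", "data": {
  "increments": [
    [0, 0, 0, 0],
    [0, 0, 0, 0],
    [0, 0, 0, 0],
    [0, 0, 0, 0],
    [0, 0, 0, 0]
  ]
}}

```text
time_s: 34.87
tool_pos: [0.5528, -0.2658, 0.1211]
orientation: [0.816, 0.579, 0.0, 0.0]
ft_force: [0.6, -0.2, -1.0]
gripper_width: 0.221
grasp_force: 19.8
```

Run:
```python
from h import *
s=get_state();print({k:np.round(v,4) for k,v in s.items() if k!='tau'})
print(to([.5519,-.2654,.0775]))
```

```text
{'time_s': np.float64(34.8667), 'joints': array([-0.6302,  0.6686,  1.5652,  0.    ,  0.9067, -0.2935]), 'qd': array([-0.0004,  0.0037,  0.0028, -0.0003, -0.0012, -0.0006]), 'tool_pos': array([ 0.5528, -0.2658,  0.1211]), 'orientation': array([8.156e-01, 5.786e-01, 2.000e-04, 5.000e-04]), 'ft_force': array([ 0.5655, -0.2196, -0.963 ]), 'torque': array([ 0.0415, -0.0913,  0.0111]), 'grasp_force': np.float64(19.8413), 'gripper_width': np.float64(0.2207)}
[ 0.0001108  -0.00101394  0.04358931]
```

Lower slowly in stages, watching the force (foot reaches the ring top at TCP 0.094).

{"op": "send_rows", "data": {
  "increments": [
    [0, -0.001, 0.004, 0],
    [0, -0.001, 0.008, 0],
    [0, -0.001, 0.013, 0],
    [0, -0.001, 0.018, 0],
    [0, -0.001, 0.022, 0]
  ]
}}

```text
time_s: 35.28
tool_pos: [0.5513, -0.2651, 0.0976]
orientation: [0.816, 0.579, -0.0, -0.001]
ft_force: [0.7, -0.2, -1.1]
gripper_width: 0.226
grasp_force: 19.8
```

{"op": "send_rows", "data": {
  "increments": [
    [0, 0, 0.002, 0],
    [0, 0, 0.004, 0],
    [0, 0, 0.006, 0],
    [0, 0, 0.008, 0],
    [0, 0, 0.01, 0]
  ]
}}

```text
time_s: 35.7
tool_pos: [0.5518, -0.2654, 0.0885]
orientation: [0.816, 0.579, 0.0, 0.0]
ft_force: [-0.1, -0.1, -1.6]
gripper_width: 0.226
grasp_force: 19.8
```

{"op": "send_rows", "data": {
  "increments": [
    [0, 0, 0.003, 0],
    [0, 0, 0.006, 0],
    [0, 0, 0.009, 0],
    [0, 0, 0.0105, 0],
    [0, 0, 0.011, 0]
  ]
}}

```text
time_s: 36.12
tool_pos: [0.5515, -0.2652, 0.0775]
orientation: [0.816, 0.579, -0.0, -0.0]
ft_force: [-1.2, 1.0, 3.0]
gripper_width: 0.224
grasp_force: 19.9
```

{"op": "send_rows", "data": {
  "increments": [
    [0, 0, 0.0005, 0],
    [0, 0, 0.001, 0],
    [0, 0, 0.001, 0],
    [0, 0, 0.001, 0],
    [0, 0, 0.001, 0]
  ]
}}

```text
time_s: 36.53
tool_pos: [0.5515, -0.2652, 0.0775]
orientation: [0.816, 0.579, -0.0, -0.0]
ft_force: [-2.0, 0.7, 5.8]
gripper_width: 0.225
grasp_force: 19.9
```

Seated on the floor at exactly the expected height. I'll release it and go above flask_a.

{"op": "send_rows", "data": {
  "increments": [
    [0, 0, -0.001, 0],
    [0, 0, -0.001, 0],
    [0, 0, -0.001, 0],
    [0, 0, -0.001, 0],
    [0, 0, -0.001, 0]
  ],
  "fingers": 150
}}

```text
time_s: 36.95
tool_pos: [0.5517, -0.2653, 0.0774]
orientation: [0.816, 0.579, 0.0, 0.0]
ft_force: [-0.4, -0.2, -0.4]
gripper_width: 0.405
grasp_force: 0.0
```

{"op": "send_rows", "data": {
  "increments": [
    [0, 0, -0.01, 0],
    [0, 0, -0.035, 0],
    [0, 0, -0.07, 0],
    [0, 0, -0.105, 0],
    [0, 0, -0.13, 0]
  ]
}}

```text
time_s: 37.37
tool_pos: [0.5525, -0.2658, 0.2111]
orientation: [0.816, 0.579, 0.001, 0.002]
ft_force: [0.2, -1.5, 0.2]
gripper_width: 0.413
grasp_force: 0.0
```

{"op": "send_rows", "data": {
  "increments": [
    [0.02, -0.017, -0.01, 0],
    [0.045, -0.039, -0.01, 0],
    [0.072, -0.062, -0.01, 0],
    [0.1, -0.086, -0.01, 0],
    [0.128, -0.11, -0.01, 0]
  ],
  "fingers": 115
}}

```text
time_s: 37.78
tool_pos: [0.4894, -0.107, 0.2184]
orientation: [0.816, 0.578, 0.0, 0.0]
ft_force: [-0.0, 1.1, 0.0]
gripper_width: 0.54
grasp_force: 0.0
```

{"op": "send_rows", "data": {
  "increments": [
    [0.028, -0.024, 0, 0],
    [0.055, -0.047, 0, 0],
    [0.072, -0.061, 0, 0],
    [0.072, -0.061, 0, 0],
    [0.072, -0.061, 0, 0]
  ]
}}

```text
time_s: 38.2
tool_pos: [0.4562, -0.0192, 0.2183]
orientation: [0.815, 0.58, 0.0, 0.001]
ft_force: [0.6, 0.7, -0.4]
gripper_width: 0.55
grasp_force: 0.0
```

{"op": "send_rows", "data": {
  "increments": [
    [0, 0, 0, 0],
    [0, 0, 0, 0],
    [0, 0, 0, 0],
    [0, 0, 0, 0],
    [0, 0, 0, 0]
  ]
}}

```text
time_s: 38.62
tool_pos: [0.4566, -0.0208, 0.2174]
orientation: [0.816, 0.578, -0.0, -0.0]
ft_force: [0.6, 0.2, -0.1]
gripper_width: 0.546
grasp_force: 0.0
```

Run:
```python
from h import *
import pickle
s=get_state();print({k:np.round(v,4) for k,v in s.items() if k!='tau'})
c=calibration("wrist");W=cv2.cvtColor(camera("wrist"),cv2.COLOR_RGB2BGR);cv2.imwrite("pics/w9.png",W);pickle.dump(c,open("c9.p","wb"))
b=cv2.cvtColor(camera("top"),cv2.COLOR_RGB2BGR)
print(proj("wrist",np.array([.4557,-.0204,.08]),c))
cv2.imwrite("pics/v9.png",np.hstack([W[0:400,70:570],cv2.resize(b[170:245,380:436],(298,400))]))
```

```text
{'time_s': np.float64(38.6167), 'joints': array([-0.2908,  0.3452,  1.8705, -0.    ,  0.926 ,  0.0471]), 'qd': array([ 0.0067, -0.0006,  0.0037, -0.0003,  0.0005,  0.0009]), 'tool_pos': array([ 0.4566, -0.0208,  0.2174]), 'orientation': array([ 0.8159,  0.5782, -0.    , -0.    ]), 'ft_force': array([ 0.5902,  0.2265, -0.0802]), 'torque': array([-0.0159, -0.0546,  0.0372]), 'grasp_force': np.float64(0.0), 'gripper_width': np.float64(0.5461)}
[315.90662674 194.74542823]
```

View pics/v9.png

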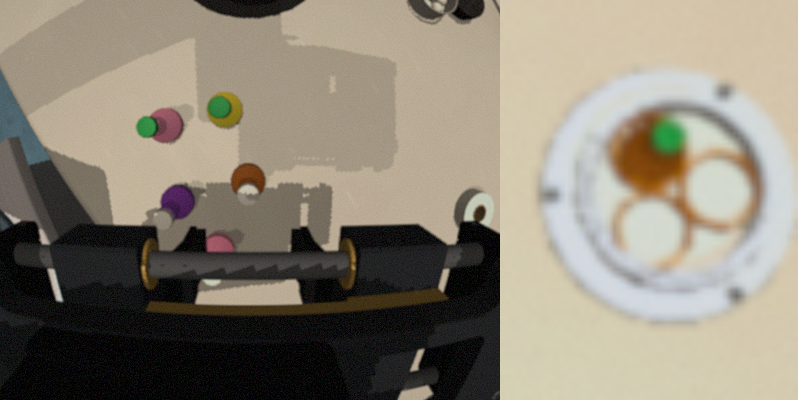

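Flask_a's white stopper is at wrist px (318,190), under the tool. The pink/white neighbour shows at about (290,245). Flask_c stands in its socket. I'll get the correction and the neighbour distances.

Run:
```python
from h import *
import pickle
c=pickle.load(open("c9.p","rb"))
p=at("wrist",318,190,.079,c);q=at("top",270+285/4.4-.4,160+291/4.4-.4,.08)
print(p,q,to([*p,.065]))
for n,u,v in [("pink",380,379),("purple",279,411),("yel",166,287)]:
    f=at("top",270+u/4.4-.4,160+v/4.4-.4,.08);print(n,f.round(3),to([*f,.065]).round(3))
```

```text
[ 0.45893021 -0.01702351] [ 0.45571277 -0.02044749] [0.0040904  0.00125504 0.15243184]
pink [ 0.393 -0.088] [-0.084 -0.038  0.152]
purple [ 0.37  -0.016] [-0.024 -0.083  0.152]
yel [0.459 0.065] [ 0.081 -0.026  0.152]
```

{"op": "send_rows", "data": {
  "increments": [
    [0.003, 0.001, 0.01, 0],
    [0.003, 0.001, 0.03, 0],
    [0.003, 0.001, 0.06, 0],
    [0.003, 0.001, 0.09, 0],
    [0.003, 0.001, 0.11, 0]
  ]
}}

```text
time_s: 39.13
tool_pos: [0.4576, -0.0175, 0.1057]
orientation: [0.816, 0.579, -0.001, -0.001]
ft_force: [-0.0, 0.6, -0.2]
gripper_width: 0.552
grasp_force: 0.0
```

{"op": "send_rows", "data": {
  "increments": [
    [0, 0, 0.015, 0],
    [0, 0, 0.03, 0],
    [0, 0, 0.038, 0],
    [0, 0, 0.042, 0],
    [0, 0, 0.042, 0]
  ]
}}

```text
time_s: 39.55
tool_pos: [0.4581, -0.0176, 0.065]
orientation: [0.816, 0.579, -0.0, -0.001]
ft_force: [0.2, 0.1, -0.8]
gripper_width: 0.551
grasp_force: 0.0
```

{"op": "send_rows", "data": {
  "increments": [
    [0, 0, 0, 0],
    [0, 0, 0, 0],
    [0, 0, 0, 0],
    [0, 0, 0, 0],
    [0, 0, 0, 0]
  ],
  "fingers": 255,
  "grip_force": 4
}}

```text
time_s: 39.97
tool_pos: [0.4585, -0.0176, 0.066]
orientation: [0.816, 0.579, 0.0, 0.0]
ft_force: [-0.1, -0.6, 0.2]
gripper_width: 0.255
grasp_force: 0.3
```

{"op": "send_rows", "data": {
  "increments": [
    [0, 0, 0, 0],
    [0, 0, 0, 0],
    [0, 0, 0, 0],
    [0, 0, 0, 0],
    [0, 0, 0, 0]
  ]
}}

```text
time_s: 40.38
tool_pos: [0.4583, -0.0175, 0.0658]
orientation: [0.816, 0.579, 0.0, 0.0]
ft_force: [0.2, -0.5, 4.0]
gripper_width: 0.225
grasp_force: 4.1
```

{"op": "send_rows", "data": {
  "increments": [
    [0, 0, 0, 0],
    [0, 0, 0, 0],
    [0, 0, 0, 0],
    [0, 0, 0, 0],
    [0, 0, 0, 0]
  ],
  "fingers": 150
}}

```text
time_s: 40.8
tool_pos: [0.4582, -0.0175, 0.0654]
orientation: [0.816, 0.579, -0.0, -0.0]
ft_force: [0.1, -0.1, 0.7]
gripper_width: 0.405
grasp_force: 0.0
```

{"op": "send_rows", "data": {
  "increments": [
    [0, 0, 0, -7],
    [0, 0, 0, -14],
    [0, 0, 0, -21],
    [0, 0, 0, -28],
    [0, 0, 0, -35]
  ]
}}

```text
time_s: 41.22
tool_pos: [0.4582, -0.0175, 0.0654]
orientation: [0.601, 0.799, -0.0, -0.0]
ft_force: [-0.3, 0.4, -0.3]
gripper_width: 0.415
grasp_force: 0.0
```

{"op": "send_rows", "data": {
  "increments": [
    [0, 0, 0, -7],
    [0, 0, 0, -14],
    [0, 0, 0, -21],
    [0, 0, 0, -28],
    [0, 0, 0, -35]
  ]
}}

```text
time_s: 41.63
tool_pos: [0.4582, -0.0176, 0.0655]
orientation: [0.333, 0.943, -0.0, -0.0]
ft_force: [0.5, -0.3, 1.3]
gripper_width: 0.412
grasp_force: 0.0
```

{"op": "send_rows", "data": {
  "increments": [
    [0, 0, 0, -7],
    [0, 0, 0, -14],
    [0, 0, 0, -20],
    [0, 0, 0, -20],
    [0, 0, 0, -20]
  ]
}}

```text
time_s: 42.05
tool_pos: [0.4582, -0.0175, 0.0655]
orientation: [0.169, 0.986, 0.0, -0.0]
ft_force: [0.5, -0.2, -0.2]
gripper_width: 0.413
grasp_force: 0.0
```

{"op": "send_rows", "data": {
  "increments": [
    [0, 0, 0, 0],
    [0, 0, 0, 0],
    [0, 0, 0, 0],
    [0, 0, 0, 0],
    [0, 0, 0, 0]
  ],
  "fingers": 255,
  "grip_force": 4
}}

```text
time_s: 42.47
tool_pos: [0.4583, -0.0175, 0.0655]
orientation: [0.168, 0.986, 0.0, 0.0]
ft_force: [-0.4, 0.4, 0.3]
gripper_width: 0.23
grasp_force: 4.0
```

{"op": "send_rows", "data": {
  "increments": [
    [0, 0, 0, 0],
    [0, 0, 0, 0],
    [0, 0, 0, 0],
    [0, 0, 0, 0],
    [0, 0, 0, 0]
  ],
  "grip_force": 20
}}

```text
time_s: 42.88
tool_pos: [0.4582, -0.0175, 0.0655]
orientation: [0.168, 0.986, 0.0, 0.0]
ft_force: [0.2, 0.6, -1.0]
gripper_width: 0.226
grasp_force: 19.9
```

{"op": "send_rows", "data": {
  "increments": [
    [0, 0, -0.005, 0],
    [0, 0, -0.02, 0],
    [0, 0, -0.045, 0],
    [0, 0, -0.07, 0],
    [0, 0, -0.09, 0]
  ]
}}

```text
time_s: 43.3
tool_pos: [0.458, -0.0175, 0.157]
orientation: [0.168, 0.986, -0.0, 0.0]
ft_force: [0.3, 0.1, -1.3]
gripper_width: 0.224
grasp_force: 19.9
```

{"op": "send_rows", "data": {
  "increments": [
    [0, 0, -0.015, 0],
    [0, 0, -0.03, 0],
    [0, 0, -0.04, 0],
    [0, 0, -0.04, 0],
    [0, 0, -0.04, 0]
  ]
}}

```text
time_s: 43.72
tool_pos: [0.4582, -0.0175, 0.196]
orientation: [0.167, 0.986, -0.0, 0.001]
ft_force: [-0.4, 0.3, -2.1]
gripper_width: 0.225
grasp_force: 19.9
```

Run:
```python
from h import *
s=get_state();print({k:np.round(v,4) for k,v in s.items() if k!='tau'})
print(to([.5034,-.2666,.19]),to([.5287,-.308,.19]))
```

```text
{'time_s': np.float64(43.7167), 'joints': array([-2.8270e-01,  3.8250e-01,  1.8912e+00, -1.0000e-04,  8.6680e-01,
       -1.5170e+00]), 'qd': array([-0.0014,  0.0244,  0.0159, -0.0009, -0.0018,  0.0014]), 'tool_pos': array([ 0.4582, -0.0175,  0.196 ]), 'orientation': array([ 1.675e-01,  9.859e-01, -1.000e-04,  5.000e-04]), 'ft_force': array([-0.3882,  0.2565, -2.0706]), 'torque': array([ 0.1044, -0.135 ,  0.0256]), 'grasp_force': np.float64(19.9387), 'gripper_width': np.float64(0.2247)}
[-0.12493235 -0.22016415  0.00612453] [-0.16248321 -0.25088843  0.00616548]
```

{"op": "send_rows", "data": {
  "increments": [
    [-0.007, -0.012, 0, 0],
    [-0.02, -0.035, 0, 0],
    [-0.035, -0.062, 0, 0],
    [-0.052, -0.092, 0, 0],
    [-0.069, -0.122, 0, 0]
  ]
}}

```text
time_s: 44.13
tool_pos: [0.4823, -0.1561, 0.1943]
orientation: [0.167, 0.986, 0.001, -0.001]
ft_force: [1.1, 0.2, -1.1]
gripper_width: 0.226
grasp_force: 19.9
```

{"op": "send_rows", "data": {
  "increments": [
    [-0.017, -0.03, 0, 0],
    [-0.034, -0.06, 0, 0],
    [-0.048, -0.085, 0, 0],
    [-0.056, -0.098, 0, 0],
    [-0.056, -0.098, 0, 0]
  ]
}}

```text
time_s: 44.55
tool_pos: [0.5041, -0.2698, 0.1944]
orientation: [0.169, 0.986, -0.0, 0.0]
ft_force: [0.0, 0.2, -1.2]
gripper_width: 0.225
grasp_force: 19.9
```

{"op": "send_rows", "data": {
  "increments": [
    [0, 0, 0.01, 0],
    [0, 0, 0.03, 0],
    [0, 0, 0.055, 0],
    [0, 0, 0.075, 0],
    [0, 0, 0.08, 0]
  ]
}}

```text
time_s: 44.97
tool_pos: [0.5006, -0.2622, 0.1116]
orientation: [0.167, 0.986, 0.003, -0.004]
ft_force: [-0.8, 0.7, -1.0]
gripper_width: 0.224
grasp_force: 19.9
```

{"op": "send_rows", "data": {
  "increments": [
    [0, 0, 0, 0],
    [0, 0, 0, 0],
    [0, 0, 0, 0],
    [0, 0, 0, 0],
    [0, 0, 0, 0]
  ]
}}

```text
time_s: 45.38
tool_pos: [0.5041, -0.2668, 0.1167]
orientation: [0.167, 0.986, -0.001, 0.001]
ft_force: [0.3, 0.3, -0.6]
gripper_width: 0.223
grasp_force: 19.9
```

Run:
```python
from h import *
s=get_state();print({k:np.round(v,4) for k,v in s.items() if k!='tau'})
print(to([.5034,-.2666,.0775]))
b=cv2.cvtColor(camera("scene"),cv2.COLOR_RGB2BGR)
cv2.imwrite("pics/v10.png",cv2.resize(b[180:340,320:480],None,fx=3,fy=3))
```

```text
{'time_s': np.float64(45.3833), 'joints': array([-6.826e-01,  6.312e-01,  1.681e+00,  1.000e-04,  8.270e-01,
       -1.917e+00]), 'qd': array([-0.0038,  0.0046,  0.0013, -0.0008,  0.0001, -0.001 ]), 'tool_pos': array([ 0.5041, -0.2668,  0.1167]), 'orientation': array([ 1.674e-01,  9.859e-01, -5.000e-04,  1.000e-03]), 'ft_force': array([ 0.3442,  0.3157, -0.5537]), 'torque': array([ 0.1019, -0.1357,  0.0135]), 'grasp_force': np.float64(19.9388), 'gripper_width': np.float64(0.2233)}
[ 8.41371693e-04 -6.58214234e-05  3.92422522e-02]
```

View pics/v10.png

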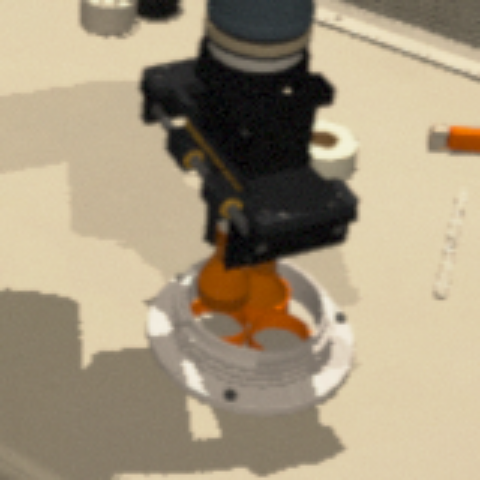

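Flask_a hangs above the left socket in this view (about (222,300)), with flask_c seated behind it at (268,290). I'll lower it in stages.

{"op": "send_rows", "data": {
  "increments": [
    [0.0008, 0, 0.004, 0],
    [0.0008, 0, 0.008, 0],
    [0.0008, 0, 0.013, 0],
    [0.0008, 0, 0.017, 0],
    [0.0008, 0, 0.018, 0]
  ]
}}

```text
time_s: 45.85
tool_pos: [0.5022, -0.2659, 0.0964]
orientation: [0.168, 0.986, 0.001, -0.001]
ft_force: [0.0, -0.4, -0.2]
gripper_width: 0.225
grasp_force: 19.9
```

{"op": "send_rows", "data": {
  "increments": [
    [0, 0, 0.002, 0],
    [0, 0, 0.004, 0],
    [0, 0, 0.006, 0],
    [0, 0, 0.008, 0],
    [0, 0, 0.01, 0]
  ]
}}

```text
time_s: 46.27
tool_pos: [0.5029, -0.2662, 0.0874]
orientation: [0.167, 0.986, -0.0, 0.0]
ft_force: [0.2, -0.3, -0.4]
gripper_width: 0.223
grasp_force: 19.9
```

{"op": "send_rows", "data": {
  "increments": [
    [0, 0, 0.003, 0],
    [0, 0, 0.006, 0],
    [0, 0, 0.009, 0],
    [0, 0, 0.0105, 0],
    [0, 0, 0.0115, 0]
  ]
}}

```text
time_s: 46.68
tool_pos: [0.5029, -0.2662, 0.0774]
orientation: [0.167, 0.986, -0.0, 0.0]
ft_force: [-3.3, 2.3, 17.5]
gripper_width: 0.222
grasp_force: 20.1
```

{"op": "send_rows", "data": {
  "increments": [
    [0, 0, 0, 0],
    [0, 0, 0, 0],
    [0, 0, 0, 0],
    [0, 0, 0, 0],
    [0, 0, 0, 0]
  ]
}}

```text
time_s: 47.1
tool_pos: [0.5028, -0.2661, 0.0775]
orientation: [0.167, 0.986, -0.0, 0.0]
ft_force: [-1.7, 1.8, 9.8]
gripper_width: 0.225
grasp_force: 20.1
```

Seated. Release it, retreat straight up and back away, then check the whole scene.

{"op": "send_rows", "data": {
  "increments": [
    [0, 0, -0.001, 0],
    [0, 0, -0.001, 0],
    [0, 0, -0.001, 0],
    [0, 0, -0.001, 0],
    [0, 0, -0.001, 0]
  ],
  "fingers": 150
}}

```text
time_s: 47.52
tool_pos: [0.5028, -0.2662, 0.0768]
orientation: [0.168, 0.986, 0.0, -0.0]
ft_force: [-0.3, 0.5, -0.2]
gripper_width: 0.401
grasp_force: 0.0
```

{"op": "send_rows", "data": {
  "increments": [
    [0, 0, -0.01, 0],
    [0, 0, -0.035, 0],
    [0, 0, -0.07, 0],
    [0, 0, -0.105, 0],
    [0, 0, -0.14, 0]
  ]
}}

```text
time_s: 47.93
tool_pos: [0.5024, -0.2659, 0.2188]
orientation: [0.168, 0.986, 0.0, -0.0]
ft_force: [-0.2, -0.3, 0.3]
gripper_width: 0.412
grasp_force: 0.0
```

{"op": "send_rows", "data": {
  "increments": [
    [0, -0.03, -0.02, 0],
    [0, -0.06, -0.03, 0],
    [0, -0.09, -0.03, 0],
    [0, -0.12, -0.03, 0],
    [0, -0.15, -0.03, 0]
  ]
}}

```text
time_s: 48.35
tool_pos: [0.4527, -0.4089, 0.2484]
orientation: [0.167, 0.986, -0.0, 0.001]
ft_force: [-0.3, 0.3, -0.4]
gripper_width: 0.413
grasp_force: 0.0
```

{"op": "send_rows", "data": {
  "increments": [
    [0, -0.03, 0, 0],
    [0, -0.06, 0, 0],
    [0, -0.09, 0, 0],
    [0, -0.12, 0, 0],
    [0, -0.12, 0, 0]
  ]
}}

```text
time_s: 48.77
tool_pos: [0.4112, -0.5271, 0.2476]
orientation: [0.17, 0.985, -0.003, 0.0]
ft_force: [0.5, -0.9, 1.0]
gripper_width: 0.415
grasp_force: 0.0
```

Run:
```python
from h import *
a=cv2.cvtColor(camera("scene"),cv2.COLOR_RGB2BGR);b=cv2.cvtColor(camera("top"),cv2.COLOR_RGB2BGR)
cv2.imwrite("pics/v11.png",np.vstack([cv2.resize(a[80:360,150:550],(571,400)),cv2.resize(b[150:280,200:571],(571,200))]))
cv2.imwrite("pics/v12.png",cv2.resize(a[240:330,350:460],None,fx=6,fy=6,interpolation=cv2.INTER_CUBIC))
```

```text
(no output)
```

View pics/v11.png

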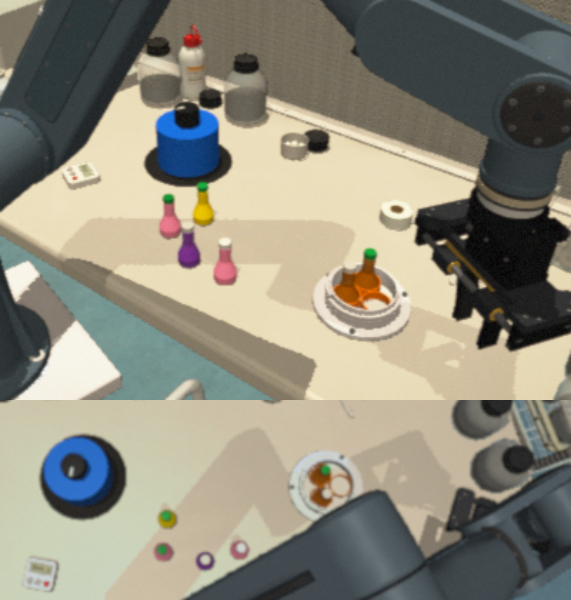

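The lid stands within the mat, flask_a and flask_c are upright in their sockets, the bystanders and look-alikes haven't moved, and no red-stoppered flask is there. Handing in.

```bash
python3 -c "
from station import *
print(close_job())"
```

```text
the job is handed in; nothing more can be done
None
```

I unscrewed the lid and set it down upright on the mat, then stood both amber flasks there (white and green stoppers) fully down in their own sockets; no red-stoppered flask was present, the bystanders were untouched, and I handed the job in at about 49 s.

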